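# Hang rail samples on the balance bar

## Robot

A 6-joint arm with a two-finger parallel gripper is mounted at the origin on the work surface. World frame = base frame: x ahead of the robot, y to its left, z up, the work surface at z = 0. Lengths are in m, angles in degrees, forces in N, time in s.
With the tool pointing down it reaches from about 0.4 to 0.825 m from the base axis. Payload 7 kg.
Tool frame: the origin (TCP) lies midway between the tips of the shut fingers; the grasp point (between the pads) lies r.grip_depth behind it (r.grip_depth is the distance from the TCP to the grasp point, in m); z points along the fingers, y is the direction in which the jaws open and shut (so a half turn about z gives the same grasp; the last joint's range is limited). The gripper opens to 88 mm and grips with 3 to 60 N. Pads are 19 mm wide; open, the fingers measure 130 mm over their backs; the gripper's body (78 mm by 193 mm) begins 47 mm behind the grasp point.
Start: joints at [-58.436, 20.546, 0.682, 0, -70.136, -16.507], TCP at [0.175, -0.652, 0.227] pointing down, gripper open.
Joint ranges: [-176.03, 176.03], [-82.01, 121.73], [-58.28, 71.71], [-173.87, 95.51], [-174.79, -0.11], [-173.66, 173.66]. Speed limits (degrees/s): [136.94, 136.94, 172.46, 180, 180, 180].

## Interface

Orientations are given as [roll, pitch, yaw] about the fixed x, y, z axes, in that order (R = Rz(yaw) Ry(pitch) Rx(roll)).
In Python, from plant import r, imaging, close_job gives the robot as it stands.
- The arm moves only by the tool step_arm, never from a script. Its argument "commands" is a list of rows, each a list of 2 entries, a list of its own where there are three numbers: the shift along the tool's x, y, z in mm, then the turn about the tool's z in degrees. In form: [[[x, y, z], twist], ...]. A call has 1 to 20 rows; each row shifts and turns the commanded pose from where the row before left it, along the tool's axes as they then stand; what a row does not reach is not made up. A row lasts 1/8 s, in which the tool goes at most 62.5 mm and 10.7 degrees, less where a joint would pass 70% of its speed; a pose out of reach is approached as far as the arm can. A call with a gripper value outside its range is refused whole. "gripper" is the closure, from 0 (fully open) to 1 (shut), set as the call begins (left out, the last holds). The fingers move at their own pace and stop on an object; "grip_force" is the grip in N (left out, the last holds). Time passes only in rows, so rows that do not move let the fingers close. It gives the time, the measured TCP pose, the force and the opening at its end, in the units of the state.
- r.get_state(): the state, without advancing time (a new reading comes with each control period).
- imaging.capture(name): name is "side" or "top" or "wrist"; returns a dict with "img" (384x512x3 uint8, red, green, blue), "z_map" (384x512 float32, m along the optical axis (not along the pixel's ray), 0 where there is no reading), "vfov" (degrees; the focal length in pixels is half the picture's height over the tangent of half this angle, whatever the lens; pixels are square), "cx", "cy" (the principal point, pixels), "D" ([k1, k2, p1, p2, k3] as OpenCV has them; the pictures are not rectified), "extrinsics" (4x4, takes a point from camera to world coordinates); the wrist camera has in their place "T_tool_cam" (4x4, takes a point from camera to tool coordinates, whose origin is the TCP and whose axes are the flange's). Camera axes: x right, y down, z forward; pixel columns grow to the right and rows downward; lengths in m; the calibration is good to about 2 mm. A picture is of the moment at which its call begins: read the wrist's pose just before it.
- close_job(): hands the job in, once; it reports no verdict.
The state is a dict: "time_s": time; "joints": joint angles; "qd": joint speeds; "joint_torque": joint torques, N m; "tcp_pos": TCP position; "eef_rot": TCP orientation; "contact_force": force on the tool from outside, world axes, zero at the start; "moment": the same for the moment, N m; "gripper_width": finger opening in m.
Only numpy, scipy, OpenCV 4.12 (cv2) and the standard library are available. Lean on these libraries where they do the work, as an engineer would, in place of code of your own. Each camera call takes 0.05 s, during which the arm holds its last target.

## Task

Hang the three guard-rail samples by their hooks on the pivoting balance bar: first a small one on one arm, then the large one (from the letter rack) at the outer place of the other arm, then the other small one beside the first. Each hook goes over the bar between a pair of collars; the bar must never swing down to its stop and must end level. Do not tip the samples over, and leave the mouse, calculator and pen cup where they are.

Things in the scene. Friction and masses are not known exactly. Their poses are not given: they have to be found in the camera images.
- small_a_mid (a point): A small sample: blue tube block 34 (x) x 40 (y) x 48 mm high with a steel hook on top, 121 mm in all, 160 g. This point is its centre, 60.5 mm above its flat underside; z up, x towards the hook's open mouth.
- small_a_seat (a point): Middle of the underside of its hook's crown, which rests on the bar: 116 mm above the underside, 5 mm below the top. Flat steel 24 mm wide (y), 5 mm thick: shank up the back (-x), crown, tip at the front (+x) reaching 18 mm below this point. 34 mm outside shank to tip, 24 inside; mouth open to +x, 50 mm high from tip down to tube.
- small_b_mid (a point): A small sample: red tube block 34 (x) x 40 (y) x 48 mm high with a steel hook on top, 121 mm in all, 160 g. This point is its centre, 60.5 mm above its flat underside; z up, x towards the hook's open mouth.
- small_b_seat (a point): Middle of the underside of its hook's crown, which rests on the bar: 116 mm above the underside, 5 mm below the top. Flat steel 24 mm wide (y), 5 mm thick: shank up the back (-x), crown, tip at the front (+x) reaching 18 mm below this point. 34 mm outside shank to tip, 24 inside; mouth open to +x, 50 mm high from tip down to tube.
- large_mid (a point): The large sample: yellow tube block 34 (x) x 60 (y) x 72 mm high with a steel hook on top, 145 mm in all, 240 g. This point is its centre, 72.5 mm above its flat underside; z up, x towards the hook's open mouth. Starts upright in the letter rack's wide slot; also stands steadily on the desk.
- large_seat (a point): Middle of the underside of its hook's crown, which rests on the bar: 140 mm above the underside, 5 mm below the top. Flat steel 24 mm wide (y), 5 mm thick: shank up the back (-x), crown, tip at the front (+x) reaching 18 mm below this point. 34 mm outside shank to tip, 24 inside; mouth open to +x, 50 mm high from tip down to tube.
- letter_rack: Fixed clear letter rack, origin under the middle of its wide slot, floor 6 mm. The slot runs along y between panels 42 mm apart, 4 mm thick, 110 mm long, 151 mm high: as high as the large sample in it, so there its hook can be taken only by its 24 mm wide side edges (along y), not front to back. A paper slot lies behind, to x = -57 mm.
- rack: Fixed balance rack: base 110 x 100 x 12 mm, origin under its middle, post and fork 34 x 30 mm up to 283 mm. The round bar, 14 mm thick, 400 mm long along y, pivots on it about x, axis 266 mm above the desk. -x is the near side; collars, 36 mm across, bound the hanging places.
- bar (a joint): Bar tilt, rad: 0 level, positive when the left (+y) arm rises. Spring-centred (1.75 Nm/rad), well damped; stops at -0.18 and 0.18. One small sample tips it about 0.07 at an inner place, 0.13 at an outer one; the large one alone at an outer place, or both small ones alone on one arm, drive it to its stop.
- left_inner (a point): The inner hanging place of the left (+y) arm: top of the bar, 80 mm from the pivot, midway between two black collars (36 mm across, 4 mm thick, 40 mm clear between them, standing 11 mm above the bar's top, so fingers do not fit beside a hook there). Axes as the rack's, tilting with the bar.
- left_outer (a point): The outer hanging place of the left (+y) arm: top of the bar, 160 mm from the pivot, midway between two black collars (36 mm across, 4 mm thick, 40 mm clear between them, standing 11 mm above the bar's top, so fingers do not fit beside a hook there). Axes as the rack's, tilting with the bar.
- right_inner (a point): The inner hanging place of the right (-y) arm: top of the bar, 80 mm from the pivot, midway between two black collars (36 mm across, 4 mm thick, 40 mm clear between them, standing 11 mm above the bar's top, so fingers do not fit beside a hook there). Axes as the rack's, tilting with the bar.
- right_outer (a point): The outer hanging place of the right (-y) arm: top of the bar, 160 mm from the pivot, midway between two black collars (36 mm across, 4 mm thick, 40 mm clear between them, standing 11 mm above the bar's top, so fingers do not fit beside a hook there). Axes as the rack's, tilting with the bar.
- mouse: bystander: black computer mouse 105 x 62 x 24 mm, origin under its middle
- calculator: bystander: grey calculator 150 x 80 x 16 mm lying on the desk, under or near the bar, origin under its middle
- pen_cup: bystander: black pen cup 76 mm across, 95 mm high with pens to 126 mm, origin under its middle
Things that resemble listed ones, but are neither listed nor needed, are in the scene too. What is shaped like the part that bears small_a_mid but green or orange is not meant.

How it is judged:
By the outcome, as a careful person would: the job done as asked, in the order asked, and still so for the second after the job is handed in, with the robot touching nothing.
It also fails if it takes over 72 s, if anything falls off the work surface, if the arm or the gripper's body presses on something with over 40 N, if the wrist force passes 120 N, or if a joint passes its speed limit or range.

## Working session

There is one attempt and no reset: what is moved stays moved. The work goes in short steps, Python scripts to look and compute and a tool call to move; the robot and the scene stay as the last step left them, time stands still between calls to the robot, and variables do not carry over. Pictures are saved under pics/ and viewed, and the job is handed in when it is done.

Besides the shell and the picture viewer there is one more tool, called after "Request:" as name(argument=value, ...), one argument or row to a line, values as JSON. step_arm: Moves the arm, as the interface text tells. Its arguments: {"type":"object","properties":{"commands":{"type":"array","items":{"type":"array"}},"gripper":{"type":"number"},"grip_force":{"type":"number"}},"required":["commands"]}

```bash
ls; mkdir -p pics; cat > h.py <<'E'
import numpy as np, cv2
from plant import r, imaging, close_job
from scipy.spatial.transform import Rotation as R
def cap(n):
    s=r.get_state(); c=imaging.capture(n)
    h,w=c['img'].shape[:2]; f=h/2/np.tan(np.radians(c['vfov'])/2)
    c['K']=np.array([[f,0,c['cx']],[0,f,c['cy']],[0,0,1.]])
    if 'extrinsics' in c: T=np.array(c['extrinsics'])
    else:
        W=np.eye(4); W[:3,:3]=R.from_euler('xyz',s['eef_rot'],degrees=True).as_matrix(); W[:3,3]=s['tcp_pos']; T=W@np.array(c['T_tool_cam'])
    c['T']=T; return c
def rays(c,uv):
    p=cv2.undistortPoints(np.array(uv,float).reshape(-1,1,2),c['K'],np.array(c['D'],float)).reshape(-1,2)
    d=np.c_[p,np.ones(len(p))]; return d
def onplane(c,uv,z):
    d=rays(c,uv)@c['T'][:3,:3].T; o=c['T'][:3,3]
    return o+d*((z-o[2])/d[:,2])[:,None]
def depthpts(c,uv):
    uv=np.array(uv).reshape(-1,2); d=rays(c,uv); z=c['z_map'][uv[:,1].astype(int),uv[:,0].astype(int)]
    return (d*z[:,None])@c['T'][:3,:3].T+c['T'][:3,3], z
def proj(c,P):
    Q=(np.array(P,float).reshape(-1,3)-c['T'][:3,3])@c['T'][:3,:3]
    return cv2.projectPoints(Q,np.zeros(3),np.zeros(3),c['K'],np.array(c['D'],float))[0].reshape(-1,2)
def save(c,n): cv2.imwrite('pics/'+n,cv2.cvtColor(c['img'],cv2.COLOR_RGB2BGR))
E
python3 - <<'E'
from h import *
print(r.get_state(), r.grip_depth)
for n in('side','top','wrist'):
    c=cap(n); save(c,n+'0.png'); np.save(n+'0.npy',c,allow_pickle=True); print(n,c['vfov'],c['cx'],c['cy'],c['D']);print(c['T'].round(3))
E
```

```text
pics
{'time_s': 0.0, 'joints': array([-5.84356570e+01,  2.05918962e+01,  6.33243551e-01, -2.00892140e-02,
       -7.01337679e+01, -1.65080855e+01]), 'qd': array([ 0.03884823, -0.07866186, -0.09638237, -0.00669776, -0.03326417,
       -0.06984902]), 'joint_torque': array([ 1.60618525e-03, -5.82715952e+01,  2.93046838e+01,  6.99696645e+00,
        6.85940424e-03, -1.86377606e-04]), 'tcp_pos': array([ 0.17520726, -0.65136581,  0.22561353]), 'eef_rot': array([ 1.79906022e+02, -8.15738610e-03, -1.64950578e+02]), 'contact_force': array([-0.77092068, -0.12900014, -0.29068364]), 'moment': array([ 0.02757708, -0.00341124, -0.03213902]), 'gripper_width': 0.08769022677060233} 0.0188
side 46.43331077518562 251.69688816112046 192.68720212877983 [-0.14430574  0.          0.          0.          0.        ]
[[-0.895 -0.223  0.386  0.01 ]
 [-0.446  0.435 -0.782  0.948]
 [ 0.006 -0.872 -0.489  0.774]
 [ 0.     0.     0.     1.   ]]
top 44.37101685376922 261.77533648756486 193.00901751940347 [-0.09886957  0.          0.          0.          0.        ]
[[-0.002 -0.993  0.115  0.329]
 [-1.     0.003  0.007 -0.01 ]
 [-0.007 -0.115 -0.993  1.497]
 [ 0.     0.     0.     1.   ]]
wrist 67.53016956984268 255.0445143730656 193.0647222489365 [0.00582902 0.         0.         0.         0.        ]
[[-0.259  0.936  0.24   0.111]
 [ 0.966  0.25   0.067 -0.669]
 [ 0.003  0.249 -0.969  0.384]
 [ 0.     0.     0.     1.   ]]
```

View pics/side0.png

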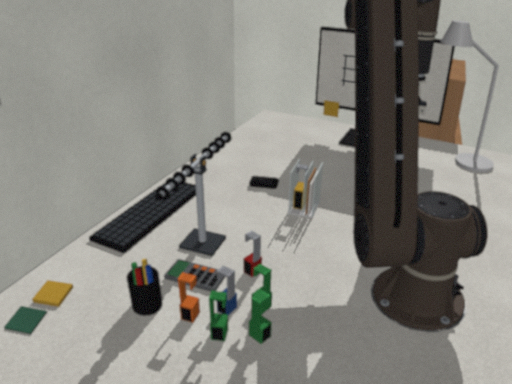

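View pics/top0.png

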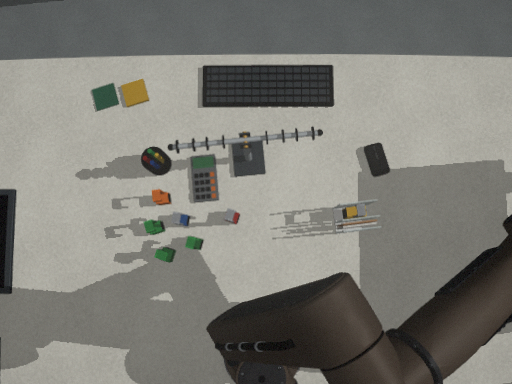

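View pics/wrist0.png

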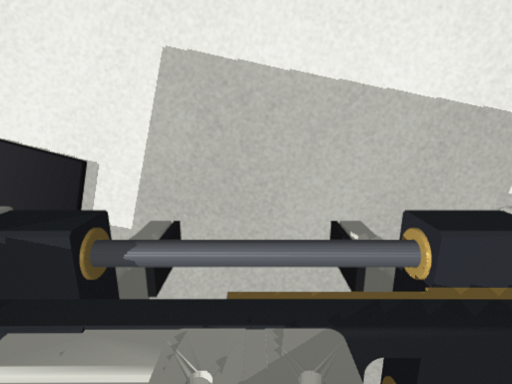

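```bash
python3 - <<'E'
import cv2
t=cv2.imread('pics/top0.png'); s=cv2.imread('pics/side0.png')
cv2.imwrite('pics/t1.png',cv2.resize(t[120:270,130:270],None,fx=4,fy=4,interpolation=cv2.INTER_CUBIC))
cv2.imwrite('pics/t2.png',cv2.resize(t[110:250,230:400],None,fx=4,fy=4,interpolation=cv2.INTER_CUBIC))
cv2.imwrite('pics/s1.png',cv2.resize(s[120:350,120:330],None,fx=2.6,fy=2.6,interpolation=cv2.INTER_CUBIC))
E
```

```text
(no output)
```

View pics/t1.png

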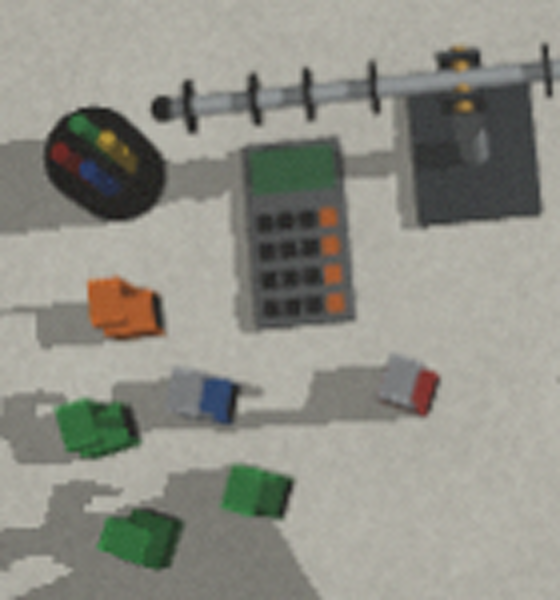

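View pics/t2.png

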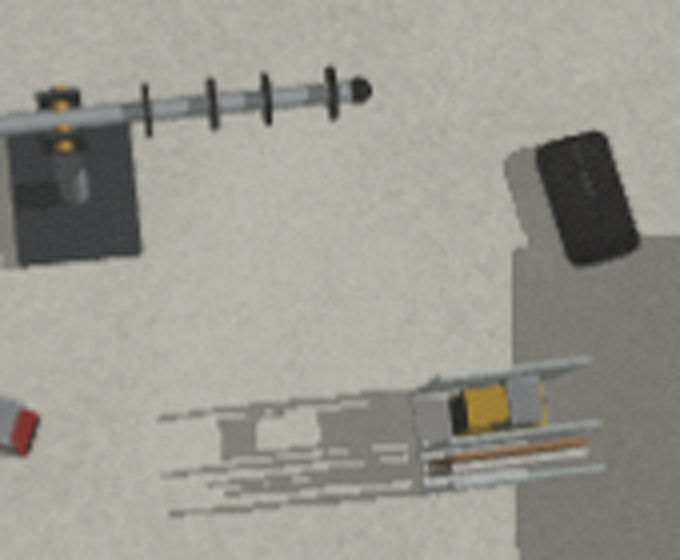

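View pics/s1.png

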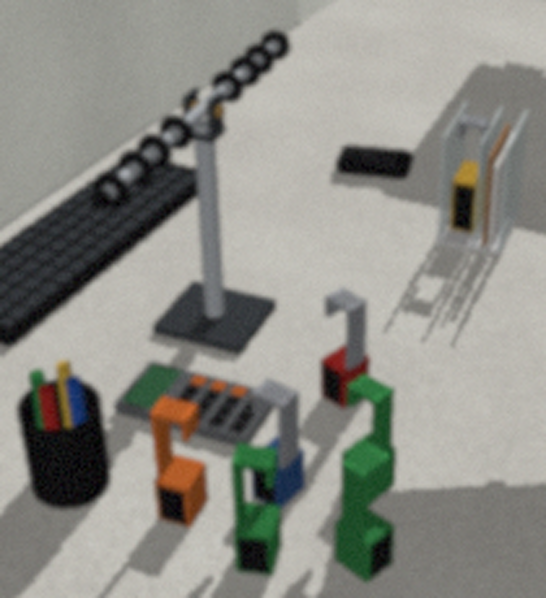

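```bash
cat > m.py <<'E'
from h import *
def cloud(c,box,step=1):
    u0,v0,u1,v1=box
    uu,vv=np.meshgrid(np.arange(u0,u1,step),np.arange(v0,v1,step)); uv=np.c_[uu.ravel(),vv.ravel()]
    P,z=depthpts(c,uv); ok=z>0
    return P[ok],uv[ok],c['img'][uv[ok][:,1],uv[ok][:,0]]
E
python3 - <<'E'
from m import *
np.set_printoptions(suppress=True,precision=3)
t=np.load('top0.npy',allow_pickle=True).item(); s=np.load('side0.npy',allow_pickle=True).item()
# bar from top
P,uv,col=cloud(t,(160,120,335,155)); k=(P[:,2]>.25)&(P[:,2]<.31); Q=P[k]
print(len(Q),Q[:,2].min(),Q[:,2].max()); m=Q[:,:2].mean(0); w=np.linalg.svd(Q[:,:2]-m)[2][0]; a=(Q[:,:2]-m)@w; print(m,w,a.min(),a.max())
print('ends',m+w*a.min(),m+w*a.max())
P,uv,col=cloud(t,(215,140,240,190));
# small ones
for nm,c,box in [('red',t,(222,202,245,228)),('blue',t,(168,208,194,230)),('large',t,(330,195,385,235)),('red',s,(240,228,268,280)),('blue',s,(215,262,242,318)),('large',s,(285,165,325,215))]:
    P,uv,col=cloud(c,box); k=P[:,2]>.02
    print(nm,'n',k.sum())
    hi=P[:,2]>P[k][:,2].max()-.012
    print(' top',P[k][:,2].max(),P[hi][:,:2].mean(0),'min',P[hi][:,:2].min(0),'max',P[hi][:,:2].max(0), hi.sum())
    rect=cv2.minAreaRect((P[hi][:,:2]*1000).astype(np.float32)); print('  ',rect)
E
```

```text
1088 0.2504548719738533 0.2905934790179132
[0.613 0.045] [ 0.095 -0.995] -0.2052837756262365 0.2086079971460408
ends [0.594 0.249] [ 0.633 -0.163]
red n 157
 top 0.12885576710354352 [0.426 0.096] min [0.409 0.081] max [0.445 0.111] 92
   ((426.8678283691406, 95.8127212524414), (24.576181411743164, 32.58466339111328), 72.73290252685547)
blue n 187
 top 0.1314190108119382 [0.419 0.251] min [0.401 0.237] max [0.436 0.264] 91
   ((418.7095642089844, 251.1686553955078), (25.076814651489258, 33.5838623046875), 80.58305358886719)
large n 856
 top 0.15975215082164484 [ 0.427 -0.283] min [ 0.375 -0.34 ] max [ 0.467 -0.225] 257
   ((421.5348815917969, -282.8190612792969), (82.31925964355469, 109.37162780761719), 6.560661792755127)
red n 641
 top 0.12283466152063804 [0.384 0.159] min [0.33 0.08] max [0.446 0.227] 235
   ((387.071044921875, 154.09072875976562), (37.363197326660156, 180.83514404296875), 34.710147857666016)
blue n 676
 top 0.12352515803413044 [0.404 0.29 ] min [0.375 0.239] max [0.437 0.346] 245
   ((407.919921875, 293.7083435058594), (40.333831787109375, 113.81893920898438), 15.317501068115234)
large n 1208
 top 0.1533375493555199 [ 0.421 -0.269] min [ 0.375 -0.332] max [ 0.462 -0.223] 134
   ((420.81011962890625, -276.03704833984375), (83.14466857910156, 103.82878112792969), 6.6136651039123535)
```

```bash
python3 - <<'E'
from m import *
np.set_printoptions(suppress=True,precision=4)
t=np.load('top0.npy',allow_pickle=True).item(); s=np.load('side0.npy',allow_pickle=True).item()
for nm,c0,box in [('red',(.427,.096),(225,215,285,290)),('blue',(.419,.251),(205,250,260,325))]:
    P,uv,col=cloud(s,box); d=np.hypot(P[:,0]-c0[0],P[:,1]-c0[1])<.03
    for lo,hi in((.053,.08),(.08,.1),(.1,.113),(.113,.13)):
        k=d&(P[:,2]>lo)&(P[:,2]<hi)
        print(nm,lo,k.sum(),P[k].mean(0)-[*c0,0] if k.any() else '',P[k].min(0),P[k].max(0))
for nm,c,box in(('t',t,(325,190,390,240)),('s',s,(280,150,335,220))):
    P,uv,col=cloud(c,box); print(nm)
    a=np.radians(6.6); X=P[:,0]*np.cos(a)+P[:,1]*np.sin(a); Y=-P[:,0]*np.sin(a)+P[:,1]*np.cos(a)
    k=P[:,2]>.135
    print(np.histogram(X[k],bins=np.arange(.33,.46,.005)))
    hist=np.histogram2d(X[k],Y[k],bins=[np.arange(.34,.45,.005),np.arange(-.4,-.24,.005)])[0].astype(int); print(hist)
    ye=(col[:,0].astype(int)-col[:,2]>90)&(P[:,2]>.05)
    print('yellow',ye.sum(),P[ye].min(0),P[ye].max(0),P[ye&(P[:,2]>.07)].mean(0))
E
```

```text
red 0.053 64 [-0.0145  0.0057  0.0655] [0.4074 0.0876 0.0531] [0.4192 0.1148 0.0788]
red 0.08 55 [-0.0124  0.006   0.0899] [0.4071 0.0874 0.0807] [0.447  0.1155 0.0995]
red 0.1 52 [-0.0048  0.0059  0.1062] [0.4078 0.0895 0.1   ] [0.4461 0.1168 0.113 ]
red 0.113 100 [-0.0008  0.0022  0.1188] [0.4071 0.0803 0.1136] [0.4458 0.1129 0.1228]
blue 0.053 69 [-0.0156  0.007   0.0666] [0.3994 0.2453 0.053 ] [0.4088 0.2701 0.0799]
blue 0.08 60 [-0.0124  0.0081  0.0914] [0.3993 0.2454 0.0807] [0.4352 0.2704 0.0999]
blue 0.1 57 [-0.0071  0.0089  0.1062] [0.4    0.2451 0.1   ] [0.4362 0.27   0.1129]
blue 0.113 133 [-0.0017  0.0053  0.1187] [0.4001 0.2393 0.1131] [0.4366 0.2685 0.122 ]
t
(array([ 0,  0,  0, 58,  0,  0,  0, 15,  2, 45, 19, 17, 15, 17, 15, 14, 14,
       18, 37, 35,  0,  0,  0,  0,  0]), array([0.33 , 0.335, 0.34 , 0.345, 0.35 , 0.355, 0.36 , 0.365, 0.37 ,
       0.375, 0.38 , 0.385, 0.39 , 0.395, 0.4  , 0.405, 0.41 , 0.415,
       0.42 , 0.425, 0.43 , 0.435, 0.44 , 0.445, 0.45 , 0.455]))
[[0 0 0 0 0 0 0 0 0 0 0 0 0 0 0 0 0 0 0 0 0 0 0 0 0 0 0 0 0 0 0 0]
 [0 0 0 1 3 4 1 2 2 4 3 2 3 1
[... 2519 characters left out ...]
0 0 0 0]
 [0 0 0 0 0 0 0 0 0 0 0 0 3 1 2 2 0 0 0 0 0 0 0 0 0 0 0 0 0 0 0 0]
 [0 0 0 0 0 0 0 0 0 0 0 2 0 3 0 2 3 0 0 0 0 0 0 0 0 0 0 0 0 0 0 0]
 [0 0 0 0 0 0 0 0 0 0 1 0 0 2 2 0 1 0 0 0 0 0 0 0 0 0 0 0 0 0 0 0]
 [0 0 0 0 0 0 0 0 0 0 0 1 2 2 0 7 0 1 0 0 0 0 0 0 0 0 0 0 0 0 0 0]
 [0 0 0 0 4 0 1 2 1 2 1 0 1 1 4 1 2 2 0 3 1 1 3 0 3 1 0 0 0 0 0 0]
 [0 0 0 0 0 1 0 0 1 0 1 0 0 2 0 1 0 1 1 0 1 2 1 0 3 2 0 0 0 0 0 0]
 [0 0 0 0 0 0 0 0 0 0 0 0 0 0 0 0 0 0 0 0 0 0 0 0 0 0 0 0 0 0 0 0]
 [0 0 0 0 0 0 0 0 0 0 0 0 0 0 0 0 0 0 0 0 0 0 0 0 0 0 0 0 0 0 0 0]
 [0 0 0 0 0 0 0 0 0 0 0 0 0 0 0 0 0 0 0 0 0 0 0 0 0 0 0 0 0 0 0 0]]
yellow 48 [ 0.4266 -0.3096  0.0712] [ 0.4532 -0.252   0.0797] [ 0.4398 -0.2754  0.0764]
```

```bash
python3 - <<'E'
from m import *
np.set_printoptions(suppress=True,precision=4)
t=np.load('top0.npy',allow_pickle=True).item(); s=np.load('side0.npy',allow_pickle=True).item()
P,uv,col=cloud(s,(280,150,335,220)); 
a=np.radians(6.6); X=P[:,0]*np.cos(a)+P[:,1]*np.sin(a); Y=-P[:,0]*np.sin(a)+P[:,1]*np.cos(a)
for lo,hi in((.082,.1),(.1,.12),(.12,.128),(.128,.14),(.14,.16)):
    k=(P[:,2]>lo)&(P[:,2]<hi)&(X>.382)&(X<.42)&(abs(Y+.3325)<.04); print(lo,k.sum(),X[k].mean(),X[k].min(),X[k].max(),Y[k].min(),Y[k].max())
# panel fits, both cams
for c,box in((t,(325,190,390,240)),(s,(280,150,335,220))):
    P,uv,col=cloud(c,box); X=P[:,0]*np.cos(a)+P[:,1]*np.sin(a); Y=-P[:,0]*np.sin(a)+P[:,1]*np.cos(a)
    for lo,hi in((.34,.352),(.374,.382),(.42,.43)):
        k=(P[:,2]>.06)&(X>lo)&(X<hi)&((Y<-.355)|(Y>-.315)); f=np.polyfit(Y[k],X[k],1); print('panel',k.sum(),X[k].mean(),'slope deg',np.degrees(f[0]))
    k=(P[:,2]>.148)&(X>.384)&(X<.418)&(abs(Y+.3325)<.02); print('crown',k.sum(),cv2.minAreaRect(np.c_[P[k][:,0],P[k][:,1]].astype(np.float32)*1000),X[k].min(),X[k].max(),Y[k].min(),Y[k].max(),P[k][:,2].mean())
# bar fit from both
for c,box in((t,(160,120,335,155)),(s,(155,125,240,205))):
    P,uv,col=cloud(c,box); k=(P[:,2]>.269)&(P[:,2]<.277); Q=P[k]
    f=np.polyfit(Q[:,1],Q[:,0],1); print('bar',k.sum(),f,np.degrees(np.arctan(-f[0])))
    k=(P[:,2]>.23)&(P[:,2]<.3)&(P[:,0]>.55)
    ang=np.arctan(-f[0]); e=np.array([-np.sin(ang),np.cos(ang)]); a2=P[k][:,:2]@e
    h,b=np.histogram(a2,bins=np.arange(-.25,.35,.004)); print(list(zip(b.round(3),h)))
    n=P[k][:,2]; print(np.polyfit(a2[(n>.268)&(n<.277)],n[(n>.268)&(n<.277)],1))
E
```

```text
<stdin>:7: RuntimeWarning: Mean of empty slice.
  ret = ret.dtype.type(ret / rcount)
Traceback (most recent call last):
ValueError: zero-size array to reduction operation minimum which has no identity
```

```bash
python3 - <<'E'
from m import *
np.set_printoptions(suppress=True,precision=4)
t=np.load('top0.npy',allow_pickle=True).item(); s=np.load('side0.npy',allow_pickle=True).item()
a=np.radians(6.6)
for c,box in((t,(325,190,390,240)),(s,(280,150,335,220))):
    P,uv,col=cloud(c,box); X=P[:,0]*np.cos(a)+P[:,1]*np.sin(a); Y=-P[:,0]*np.sin(a)+P[:,1]*np.cos(a)
    for lo,hi in((.34,.352),(.374,.382),(.42,.43)):
        k=(P[:,2]>.145)&(X>lo)&(X<hi)&((Y<-.355)|(Y>-.315)); f=np.polyfit(Y[k],X[k],1); print('panel',k.sum(),X[k].mean(),'slope deg',np.degrees(f[0]))
    k=(P[:,2]>.148)&(X>.384)&(X<.418)&(abs(Y+.3325)<.02); print('crown',k.sum(),cv2.minAreaRect(np.c_[P[k][:,0],P[k][:,1]].astype(np.float32)*1000),X[k].min(),X[k].max(),Y[k].min(),Y[k].max(),P[k][:,2].mean())
for c,box in((t,(160,120,335,155)),(s,(155,125,240,205))):
    P,uv,col=cloud(c,box); k=(P[:,2]>.269)&(P[:,2]<.277); Q=P[k]
    f=np.polyfit(Q[:,1],Q[:,0],1); print('bar',k.sum(),f,np.degrees(np.arctan(-f[0])))
    ang=np.arctan(-f[0]); e=np.array([-np.sin(ang),np.cos(ang)]); a2=P@e.tolist() if 0 else P[:,:2]@e
    k=(P[:,2]>.277)&(P[:,2]<.295)&(P[:,0]>.55); h,b=np.histogram(a2[k],bins=np.arange(-.25,.35,.004)); print([(x,y) for x,y in zip(b.round(3),h) if y])
    k=(P[:,2]>.24)&(P[:,2]<.295)&(P[:,0]>.55); print(a2[k].min(),a2[k].max())
    k=(P[:,2]>.268)&(P[:,2]<.277);print(np.polyfit(a2[k],P[k][:,2],1))
i=cv2.imread('pics/side0.png')[145:235,265:345]; cv2.imwrite('pics/s2.png',cv2.resize(i,None,fx=7,fy=6,interpolation=cv2.INTER_CUBIC))
E
```

```text
panel 36 0.3470189369024958 slope deg 0.06885875154712594
panel 37 0.3791287299969287 slope deg 0.14845984349118282
panel 37 0.42528696956679657 slope deg -0.00904347505727277
crown 90 ((437.615234375, -285.4205322265625), (31.948047637939453, 24.602622985839844), 8.989266395568848) 0.38572375839883033 0.41761486713126506 -0.34605511950628626 -0.3210622620530917 0.1527380017043547
panel 20 0.3471352070784677 slope deg -0.7129816172784571
panel 23 0.3791691667034364 slope deg 0.0351760001491458
panel 19 0.42519979359519466 slope deg 0.2848469000640743
crown 31 ((436.977783203125, -280.56414794921875), (30.826244354248047, 28.268518447875977), 10.404389381408691) 0.3855176258638031 0.4179747933026512 -0.3428472947864756 -0.3158493315834056 0.1495479431910184
bar 688 [-0.0938  0.6179] 5.359528121869303
[(np.float64(-0.222), np.int64(1)), (np.float64(-0.218), np.int64(5)), (np.float64(-0.214), np.int64(1)), (np.float64(-0.21), np.int64(2)), (np.float64(-0.198), np.int64(18)), (np.float64(-0.194), np.int64(5)), (np.float64(-0.174), np.int64(2)), (np.float64(-0.162), np.int64(1)), (np.floa
[... 2081 characters left out ...]
0.034), np.int64(1)), (np.float64(-0.03), np.int64(4)), (np.float64(-0.026), np.int64(3)), (np.float64(-0.022), np.int64(4)), (np.float64(-0.018), np.int64(2)), (np.float64(-0.014), np.int64(5)), (np.float64(-0.01), np.int64(3)), (np.float64(-0.006), np.int64(5)), (np.float64(-0.002), np.int64(5)), (np.float64(0.038), np.int64(6)), (np.float64(0.042), np.int64(13)), (np.float64(0.078), np.int64(1)), (np.float64(0.082), np.int64(9)), (np.float64(0.086), np.int64(9)), (np.float64(0.118), np.int64(6)), (np.float64(0.122), np.int64(16)), (np.float64(0.162), np.int64(10)), (np.float64(0.166), np.int64(11)), (np.float64(0.17), np.int64(1))]
-0.2202169254151254 0.19440700523317675
[-0.0031  0.2719]
```

View pics/s2.png

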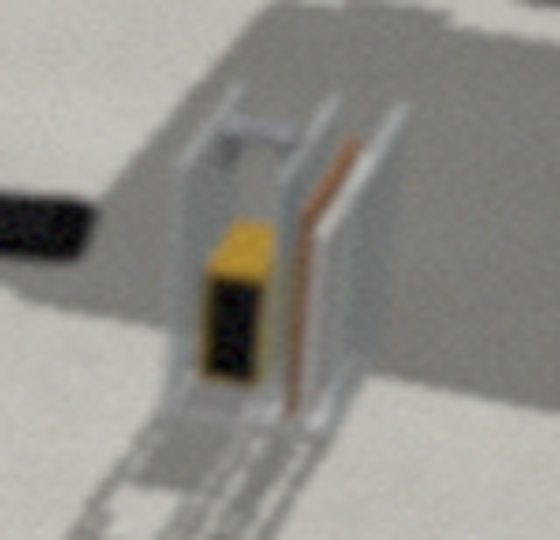

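```bash
cat > go.py <<'E'
from h import *
import sys
def go(x,y,z,yaw,cur=None):
    s=r.get_state(); p=np.array(s['tcp_pos']); A=R.from_euler('xyz',s['eef_rot'],degrees=True).as_matrix()
    d=(np.array([x,y,z])-p)*1000; t=A.T@d; w=s['eef_rot'][2]
    tw=-((yaw-w+180)%360-180)
    print('t',s['time_s'],'at',p.round(4),np.round(s['eef_rot'],2),'w',round(s['gripper_width'],4),'F',np.round(s['contact_force'],1))
    print('tool shift',t.round(1),'twist',round(tw,1),'dist',np.linalg.norm(d).round(0))
if __name__=='__main__':
    a=list(map(float,sys.argv[1:]))
    for i in range(0,len(a),4): go(*a[i:i+4])
E
python3 go.py .42 -.25 .24 -99.4
```

```text
t 0.15 at [ 0.1752 -0.6515  0.2259] [ 1.7993e+02 -1.0000e-02 -1.6495e+02] w 0.0877 F [ 0.6 -1.3  0.1]
tool shift [-340.6  324.2  -13.8] twist -65.5 dist 470.0
```

Request:
step_arm(
  commands=[
    [[-28.4,27,-1.2],0],
    [[-28.4,27,-1.2],0],
    [[-28.4,27,-1.2],0],
    [[-28.4,27,-1.2],0],
    [[-28.4,27,-1.2],0],
    [[-28.4,27,-1.2],0],
    [[-28.4,27,-1.2],0],
    [[-28.4,27,-1.2],0],
    [[-28.4,27,-1.2],0],
    [[-28.4,27,-1.2],0],
    [[-28.4,27,-1.2],0],
    [[-28.4,27,-1.2],0],
    [[0,0,0],-9],
    [[0,0,0],-9],
  ],
  gripper=0.4,
)

```text
time_s: 1.9
tcp_pos: [0.4205, -0.2497, 0.2408]
eef_rot: [180.0, -0.0, -146.6]
contact_force: [-1.4, -0.3, 0.1]
gripper_width: 0.0527
```

```bash
python3 go.py .4185 .252 .24 -99.4
```

```text
t 1.9 at [ 0.4205 -0.2497  0.2408] [ 179.99   -0.   -146.57] w 0.0527 F [-1.4 -0.3  0.1]
tool shift [-274.8  419.8    0.9] twist -47.2 dist 502.0
```

Request:
step_arm(
  commands=[
    [[-22.9,35,0],0],
    [[-22.9,35,0],0],
    [[-22.9,35,0],0],
    [[-22.9,35,0],0],
    [[-22.9,35,0],0],
    [[-22.9,35,0],0],
    [[-22.9,35,0],0],
    [[-22.9,35,0],0],
    [[-22.9,35,0],0],
    [[-22.9,35,0],0],
    [[-22.9,35,0],0],
    [[-22.9,35,0],0],
    [[0,0,0],-9.4],
    [[0,0,0],-9.4],
    [[0,0,0],-9.4],
    [[0,0,0],-9.4],
    [[0,0,0],-9.4],
    [[0,0,0],0],
  ],
)

```text
time_s: 4.15
tcp_pos: [0.4213, 0.2514, 0.2408]
eef_rot: [180.0, -0.0, -100.0]
contact_force: [1.2, 0.3, -0.2]
gripper_width: 0.0521
```

```bash
python3 - <<'E'
from m import *
c=cap('wrist'); save(c,'w1.png'); np.save('w1.npy',c,allow_pickle=True)
P,uv,col=cloud(c,(0,0,512,384)); k=(P[:,2]>.114)&(P[:,2]<.13)&(np.hypot(P[:,0]-.4185,P[:,1]-.252)<.04)
print(k.sum(),P[k].mean(0),cv2.minAreaRect((P[k][:,:2]*1000).astype(np.float32)))
E
python3 go.py .4185 .252 .098 -99.4
```

```text
818 [0.41891207 0.2520027  0.12089685] ((419.0232238769531, 252.21450805664062), (23.74688720703125, 33.259521484375), 80.08268737792969)
t 4.2 at [0.4214 0.2514 0.2408] [ 1.7999e+02 -1.0000e-02 -1.0015e+02] w 0.0529 F [-1.  -0.4  0.2]
tool shift [-1.000e-01  2.900e+00  1.428e+02] twist -0.8 dist 143.0
```

View pics/w1.png

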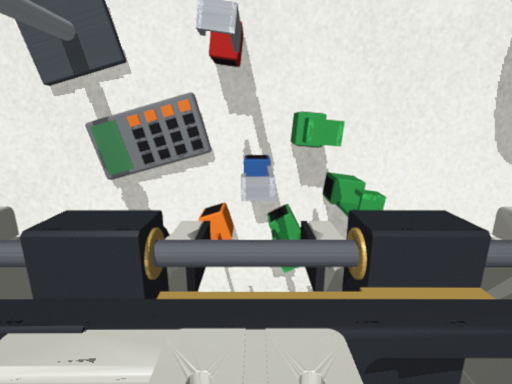

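```bash
python3 - <<'E'
from m import *
t=np.load('top0.npy',allow_pickle=True).item()
P,uv,col=cloud(t,(140,180,260,270)); th=np.radians(-9.9); d=P[:,:2]-[.419,.2522]
X=d[:,0]*np.cos(th)+d[:,1]*np.sin(th); Y=-d[:,0]*np.sin(th)+d[:,1]*np.cos(th)
k=(P[:,2]>.085)&(abs(X)<.08)&(abs(Y)<.06)
for i in np.where(k)[0][::4]: print((X[i]*1e3).round(),(Y[i]*1e3).round(),P[i,2].round(3),col[i])
E
```

```text
58.0 59.0 0.125 [149  83  45]
46.0 59.0 0.125 [167  91  46]
44.0 55.0 0.117 [148  80  43]
42.0 56.0 0.108 [133  76  44]
16.0 5.0 0.125 [164 164 159]
13.0 5.0 0.122 [143 145 145]
15.0 -7.0 0.124 [154 153 150]
10.0 7.0 0.124 [127 129 132]
12.0 -4.0 0.122 [124 125 125]
15.0 -12.0 0.101 [147 145 140]
8.0 2.0 0.12 [119 121 122]
10.0 -11.0 0.125 [106 108 112]
4.0 5.0 0.127 [119 119 120]
6.0 -5.0 0.122 [122 123 125]
1.0 6.0 0.121 [121 124 124]
3.0 -6.0 0.122 [124 125 124]
-2.0 9.0 0.12 [119 121 123]
-0.0 -4.0 0.126 [119 120 123]
-6.0 10.0 0.125 [122 123 123]
-4.0 -3.0 0.13 [118 121 121]
-2.0 -13.0 0.125 [ 83  91 109]
-7.0 2.0 0.117 [117 119 119]
-5.0 -11.0 0.126 [112 117 122]
-10.0 3.0 0.123 [119 121 121]
-8.0 -8.0 0.123 [119 123 124]
-13.0 3.0 0.123 [119 121 123]
-11.0 -8.0 0.117 [122 126 128]
-16.0 2.0 0.123 [126 125 127]
-14.0 -9.0 0.121 [126 128 131]
-17.0 -5.0 0.114 [113 116 117]
-15.0 -14.0 0.097 [ 88  93 105]
-46.0 58.0 0.107 [48 94 53]
-49.0 -46.0 0.126 [ 99 128  98]
-52.0 -47.0 0.126 [ 56 109  63]
-50.0 -58.0 0.125 [ 56 117  67]
-53.0 -56.0 0.123 [ 55 114  64]
-57.0 -51.0 0.123 [ 50 106  61]
-61.0 -45.0 0.124 [ 58 109  68]
-59.0 -57.0 0.125 [ 55 109  61]
-63.0 -53.0 0.13 [ 53 108  61]
-66.0 -49.0 0.124 [ 53 109  62]
-70.0 -44.0 0.121 [ 69 110  72]
-68.0 -55.0 0.121 [ 53 107  61]
-72.0 -50.0 0.123 [ 53 109  61]
-76.0 -45.0 0.123 [ 50 107  61]
-74.0 -57.0 0.124 [ 52 107  61]
-78.0 -48.0 0.12 [ 58 123  68]
-80.0 -57.0 0.122 [ 57 119  66]
```

Request:
step_arm(
  commands=[
    [[0.6,2.2,35],0],
    [[0,0,35],0],
    [[0,0,35],0],
    [[0,0,25],0],
    [[0,0,11],0],
    [[0,0,0],0],
    [[0,0,0],0],
  ],
)

```text
time_s: 5.08
tcp_pos: [0.4197, 0.2519, 0.101]
eef_rot: [-179.9, 0.1, -100.0]
contact_force: [-0.8, 0.5, -0.4]
gripper_width: 0.0526
```

Request:
step_arm(
  commands=[
    [[0,0,0],0],
    [[0,0,0],0],
    [[0,0,0],0],
    [[0,0,0],0],
    [[0,0,0],0],
  ],
  gripper=1,
  grip_force=30,
)

```text
time_s: 5.7
tcp_pos: [0.4194, 0.2515, 0.1004]
eef_rot: [-180.0, 0.0, -99.9]
contact_force: [-1.4, -0.6, 6.2]
gripper_width: 0.0336
```

```bash
python3 go.py .4185 .252 .098 -99.4
```

```text
t 5.7 at [0.4194 0.2515 0.1004] [-1.7998e+02  3.0000e-02 -9.9930e+01] w 0.0336 F [-1.4 -0.6  6.2]
tool shift [-0.3  1.   2.4] twist -0.5 dist 3.0
```

```bash
python3 go.py .5197 .1952 .290 -84.5
```

```text
t 5.7 at [0.4194 0.2515 0.1004] [-1.7998e+02  3.0000e-02 -9.9930e+01] w 0.0336 F [-1.4 -0.6  6.2]
tool shift [  38.1 -108.6 -189.6] twist -15.4 dist 222.0
```

Request:
step_arm(
  commands=[
    [[0,0,-10],0],
    [[0,0,-30],0],
    [[0,0,-35],0],
    [[0,0,-35],0],
    [[0,0,-35],0],
    [[0,0,-30],0],
    [[0,0,-14.6],0],
    [[6.3,-18.1,0],0],
    [[6.3,-18.1,0],0],
    [[6.3,-18.1,0],0],
    [[6.3,-18.1,0],0],
    [[6.3,-18.1,0],0],
    [[6.6,-18.1,0],0],
    [[0,0,0],-5.2],
    [[0,0,0],-5.2],
    [[0,0,0],-5],
    [[0,0,0],0],
  ],
)

```text
time_s: 7.82
tcp_pos: [0.5199, 0.1947, 0.2893]
eef_rot: [180.0, -0.0, -84.6]
contact_force: [0.5, 0.5, -1.0]
gripper_width: 0.0342
```

```bash
python3 go.py .5993 .2029 .290 -84.5;  python3 - <<'E'
from m import *
np.set_printoptions(suppress=True,precision=4)
for n in('top','side'):
    c=cap(n); save(c,n+'2.png'); np.save(n+'2.npy',c,allow_pickle=True)
c=cap('wrist'); save(c,'w2.png'); np.save('w2.npy',c,allow_pickle=True)
E
```

```text
t 7.825 at [0.5199 0.1947 0.2893] [ 1.7998e+02 -1.0000e-02 -8.4590e+01] w 0.0342 F [ 0.5  0.5 -1. ]
tool shift [ -0.6 -79.8  -0.7] twist -0.1 dist 80.0
```

View pics/side2.png

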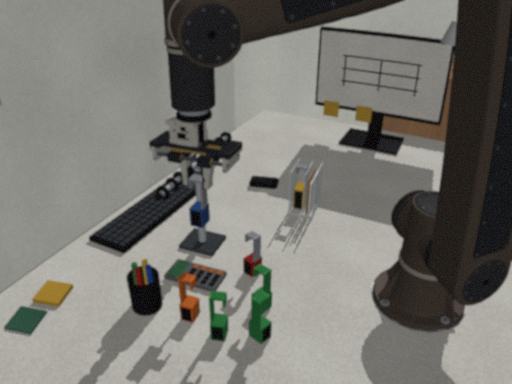

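View pics/w2.png

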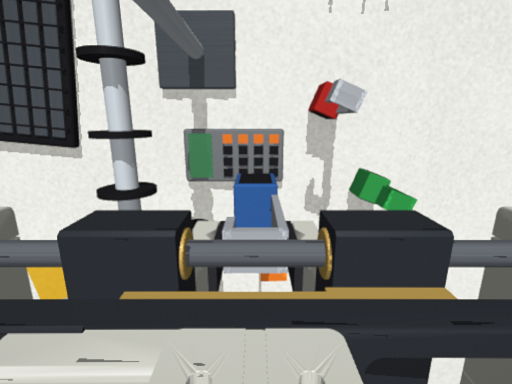

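```bash
cat > bar.py <<'E'
from m import *
def bar(c,zlo=.25,zhi=.29,box=None):
    h,w=c['z_map'].shape
    P,uv,col=cloud(c,box or (0,0,w,h)); ang=np.radians(5.5); e=np.array([-np.sin(ang),np.cos(ang)]); n=np.array([e[1],-e[0]])
    S=P[:,:2]@e; N=P[:,:2]@n
    return S,N,P[:,2],P,col
E
python3 - <<'E'
from bar import *
np.set_printoptions(suppress=True,precision=4)
c=np.load('w2.npy',allow_pickle=True).item(); c['z_map']=c['z_map'][:205]
S,N,Z,P,col=bar(c)
k=(abs(N-.616)<.03)&(Z>.235)&(Z<.3)
for a in np.arange(-.1,.2,.01):
    j=k&(S>a)&(S<a+.01)
    if j.sum()>10: print(a.round(3),j.sum(),N[j].min(),N[j].max(),Z[j].max())
b=k&(Z>.276); print(np.histogram(S[b],bins=np.arange(-.05,.2,.004)))
E
```

```text
0.01 288 0.6111164448332128 0.6243407795784919 0.2738940974969033
0.02 561 0.6112553600776359 0.6253991808384318 0.2740997762314483
0.03 416 0.601311621722081 0.6309717122266539 0.2829618832203733
0.04 1261 0.6007185795530333 0.6369951871057764 0.28517373833872606
0.05 484 0.6113902209815912 0.6252548212436548 0.27416289492448453
0.06 461 0.6113900645386389 0.6249901654854528 0.27529293444887054
0.07 427 0.611322180576981 0.6249784096868534 0.274380310901031
0.08 780 0.6007996882392133 0.6362327223054086 0.28506406882164026
0.09 402 0.6117628850132484 0.6250723046013418 0.2743812008748212
0.1 385 0.6118967548960934 0.6251622857347703 0.27384834127654023
0.11 418 0.6037835261186169 0.635879699779753 0.28385556696353387
0.12 824 0.6010276288977476 0.6369623565248056 0.2850572987843477
0.13 14 0.6119885987227458 0.6247645429850762 0.27022229294211436
(array([  0,   0,   0,   0,   0,   0,   0,   0,   0,   0,   0,   0,   0,
         0,   0,   0,   0,   0,   0,   0,   0,   0, 237, 320,   0,   0,
         0,   0,   0,   0,   0,   0,   0, 231, 147,   0,   0,   0,   0,
         0,   0,   0, 244, 163,   0,   0,   0,   0,   0,   0,   0,   0,
         0,   0,   0,   0,   0,   0,   0,   0,   0,   0]), array([-0.05 , -0.046, -0.042, -0.038, -0.034, -0.03 , -0.026, -0.022,
       -0.018, -0.014, -0.01 , -0.006, -0.002,  0.002,  0.006,  0.01 ,
        0.014,  0.018,  0.022,  0.026,  0.03 ,  0.034,  0.038,  0.042,
        0.046,  0.05 ,  0.054,  0.058,  0.062,  0.066,  0.07 ,  0.074,
        0.078,  0.082,  0.086,  0.09 ,  0.094,  0.098,  0.102,  0.106,
        0.11 ,  0.114,  0.118,  0.122,  0.126,  0.13 ,  0.134,  0.138,
        0.142,  0.146,  0.15 ,  0.154,  0.158,  0.162,  0.166,  0.17 ,
        0.174,  0.178,  0.182,  0.186,  0.19 ,  0.194,  0.198]))
```

Request:
step_arm(
  commands=[
    [[-0.6,-5,0],0],
    [[0,-15,0],0],
    [[0,-20,0],0],
    [[0,-20,0],0],
    [[0,-15,0],0],
    [[0,-5.5,0],0],
    [[0,0,0],0],
    [[0,0,0],0],
  ],
)

```text
time_s: 8.98
tcp_pos: [0.5993, 0.2032, 0.2897]
eef_rot: [-180.0, 0.0, -84.5]
contact_force: [-0.3, 0.1, -2.7]
gripper_width: 0.0333
```

```bash
python3 go.py .6004 .2024 .290 -84.5;  python3 - <<'E'
from m import *
c=cap('side'); save(c,'side3.png'); cv2.imwrite('pics/side3c.png',cv2.resize(cv2.imread('pics/side3.png')[120:240,120:260],None,fx=5,fy=5,interpolation=cv2.INTER_CUBIC))
E
```

```text
t 8.975 at [0.5993 0.2032 0.2897] [-1.800e+02  1.000e-02 -8.454e+01] w 0.0333 F [-0.3  0.1 -2.7]
tool shift [ 0.9 -1.  -0.3] twist -0.0 dist 1.0
```

View pics/side3c.png

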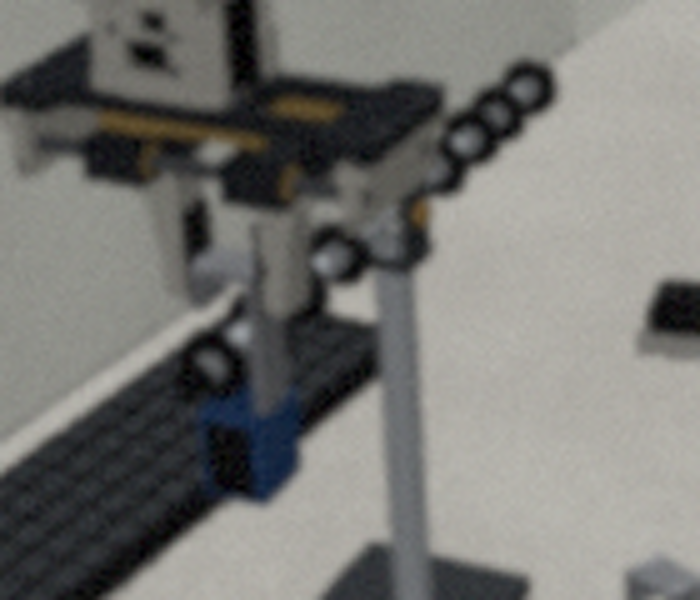

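Request:
step_arm(
  commands=[
    [[0.7,-1,8],0],
    [[0,0,10],0],
    [[0,0,8],0],
    [[0,0,3],0],
    [[0,0,2],0],
    [[0,0,2],0],
    [[0,0,2],0],
    [[0,0,2],0],
    [[0,0,2],0],
    [[0,0,2],0],
    [[0,0,0],0],
    [[0,0,0],0],
  ],
)

```text
time_s: 10.52
tcp_pos: [0.6007, 0.2026, 0.2486]
eef_rot: [180.0, -0.0, -84.5]
contact_force: [-0.5, 0.1, -1.6]
gripper_width: 0.0335
```

```bash
python3 go.py .6004 .2024 .238 -84.5
```

```text
t 10.525 at [0.6007 0.2026 0.2486] [179.99  -0.   -84.55] w 0.0335 F [-0.5  0.1 -1.6]
tool shift [ 0.2  0.3 10.6] twist -0.0 dist 11.0
```

Request:
step_arm(
  commands=[
    [[0,0,2],0],
    [[0,0,2],0],
    [[0,0,2],0],
    [[0,0,2],0],
    [[0,0,2],0],
    [[0,0,1],0],
    [[0,0,0],0],
    [[0,0,0],0],
  ],
)

```text
time_s: 11.52
tcp_pos: [0.6008, 0.2027, 0.2376]
eef_rot: [-180.0, 0.0, -84.5]
contact_force: [0.2, -0.2, -0.8]
gripper_width: 0.0334
```

```bash
python3 go.py .6004 .2024 .238 -84.5; python3 - <<'E'
from m import *
c=cap('side'); save(c,'side4.png'); cv2.imwrite('pics/side4c.png',cv2.resize(cv2.imread('pics/side4.png')[120:240,120:260],None,fx=5,fy=5,interpolation=cv2.INTER_CUBIC))
E
```

```text
t 11.525 at [0.6008 0.2027 0.2376] [-180.      0.    -84.54] w 0.0334 F [ 0.2 -0.2 -0.8]
tool shift [ 0.2  0.4 -0.4] twist -0.0 dist 1.0
```

View pics/side4c.png

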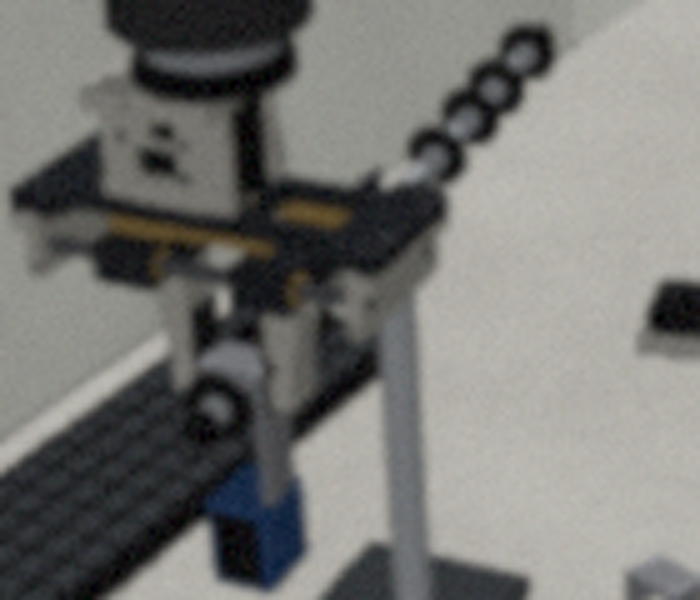

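Request:
step_arm(
  commands=[
    [[0,0,0],0],
    [[0,0,0],0],
    [[0,0,0],0],
    [[0,0,0],0],
  ],
  gripper=0.3,
)

```text
time_s: 12.08
tcp_pos: [0.6008, 0.2027, 0.2376]
eef_rot: [-180.0, 0.0, -84.5]
contact_force: [0.2, 0.5, 0.1]
gripper_width: 0.0605
```

Request:
step_arm(
  commands=[
    [[0,0,-10],0],
    [[0,0,-25],0],
    [[0,0,-35],0],
    [[0,0,-30],0],
    [[0,0,0],0],
  ],
)

```text
time_s: 12.7
tcp_pos: [0.6019, 0.203, 0.3414]
eef_rot: [-179.7, 0.1, -84.5]
contact_force: [0.4, 0.2, 0.1]
gripper_width: 0.0612
```

```bash
python3 go.py .4366 -.2842 .25 6.6; python3 - <<'E'
from m import *
c=cap('side'); save(c,'side5.png'); cv2.imwrite('pics/side5c.png',cv2.resize(cv2.imread('pics/side5.png')[120:240,120:260],None,fx=5,fy=5,interpolation=cv2.INTER_CUBIC))
E
```

```text
t 12.7 at [0.6019 0.203  0.3414] [-1.7969e+02  1.2000e-01 -8.4540e+01] w 0.0612 F [0.4 0.2 0.1]
tool shift [469.5 211.4  89.3] twist -91.1 dist 523.0
```

View pics/side5c.png

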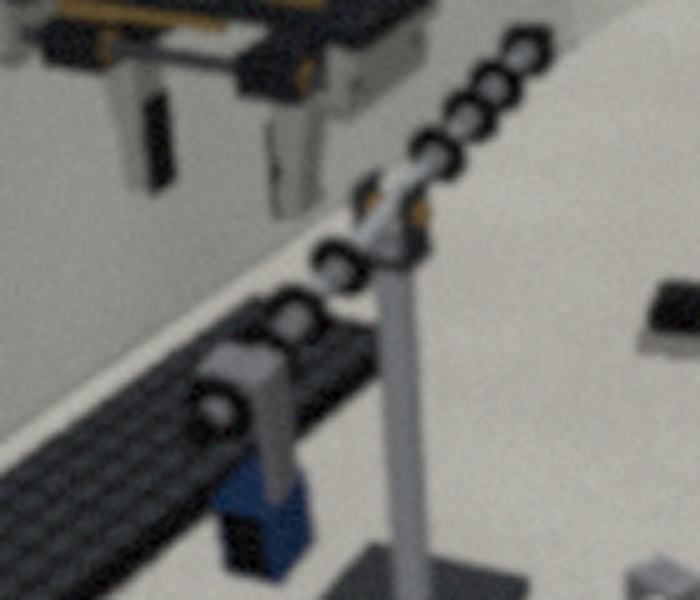

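Request:
step_arm(
  commands=[
    [[20,9,0],0],
    [[37.5,16.9,0],0],
    [[37.5,16.9,0],0],
    [[37.5,16.9,0],0],
    [[37.5,16.9,0],0],
    [[37.5,16.9,0],0],
    [[37.5,16.9,0],0],
    [[37.5,16.9,10],0],
    [[37.5,16.9,10],0],
    [[37.5,16.9,10],0],
    [[37.5,16.9,10],0],
    [[37.5,16.9,10],0],
    [[37.5,16.9,10],0],
  ],
)

```text
time_s: 14.38
tcp_pos: [0.4327, -0.2867, 0.2767]
eef_rot: [180.0, 0.0, -84.6]
contact_force: [-0.2, -0.3, -0.5]
gripper_width: 0.0615
```

Request:
step_arm(
  commands=[
    [[0,0,0],9.8],
    [[0,0,0],9.9],
    [[0,0,0],9.9],
    [[0,0,0],9.9],
    [[0,0,0],9.9],
    [[0,0,0],9.9],
    [[0,0,0],9.9],
    [[0,0,0],9.9],
    [[0,0,0],9.8],
    [[0,0,0],0],
    [[0,0,0],0],
  ],
)

```text
time_s: 15.75
tcp_pos: [0.434, -0.2855, 0.2773]
eef_rot: [180.0, -0.0, -173.2]
contact_force: [0.3, -0.0, -0.2]
gripper_width: 0.0611
```

```bash
python3 go.py .4366 -.2842 .15 -173.4; python3 - <<'E'
from m import *
np.set_printoptions(suppress=True,precision=4)
c=cap('wrist'); save(c,'w3.png'); np.save('w3.npy',c,allow_pickle=True)
c2=cap('top'); save(c2,'top3.png'); np.save('top3.npy',c2,allow_pickle=True)
a=np.radians(6.6); c['z_map']=c['z_map'].copy(); c['z_map'][212:]=0
P,uv,col=cloud(c,(0,0,512,384)); X=P[:,0]*np.cos(a)+P[:,1]*np.sin(a); Y=-P[:,0]*np.sin(a)+P[:,1]*np.cos(a)
k=(P[:,2]>.146)&(P[:,2]<.156)&(X>.384)&(X<.419)&(abs(Y+.333)<.03); print(k.sum(),cv2.minAreaRect((P[k][:,:2]*1000).astype(np.float32)),P[k][:,2].mean())
k=(P[:,2]>.14)&(P[:,2]<.16); print(np.histogram(X[k],bins=np.arange(.33,.45,.004)))
E
```

```text
t 15.75 at [ 0.434  -0.2855  0.2773] [ 1.7999e+02 -3.0000e-02 -1.7325e+02] w 0.0611 F [ 0.3 -0.  -0.2]
tool shift [ -2.8   0.9 127.3] twist 0.2 dist 127.0
735 ((438.1105651855469, -284.88568115234375), (32.84674835205078, 22.795766830444336), 6.660006523132324) 0.1508122656927213
(array([  0,   0,   0,   0, 457,   0,   0,   0,   0,   0,   0,  48, 594,
        11, 124,  87,  88,  92,  92,  83,  83,  85,  47, 367,   0,   0,
         0,   0,   0]), array([0.33 , 0.334, 0.338, 0.342, 0.346, 0.35 , 0.354, 0.358, 0.362,
       0.366, 0.37 , 0.374, 0.378, 0.382, 0.386, 0.39 , 0.394, 0.398,
       0.402, 0.406, 0.41 , 0.414, 0.418, 0.422, 0.426, 0.43 , 0.434,
       0.438, 0.442, 0.446]))
```

View pics/w3.png

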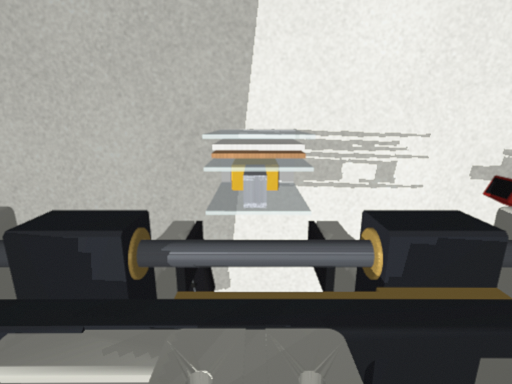

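Request:
step_arm(
  commands=[
    [[-4,0.2,20],0.1],
    [[0,0,40],0],
    [[0,0,30],0],
    [[0,0,15],0],
    [[0,0,15],0],
    [[0,0,15],0],
    [[0,0,15],0],
    [[0,0,0],0],
    [[0,0,0],0],
  ],
)

```text
time_s: 16.98
tcp_pos: [0.4389, -0.2849, 0.1279]
eef_rot: [-180.0, 0.0, -173.5]
contact_force: [-0.3, 0.9, -0.4]
gripper_width: 0.0617
```

```bash
python3 go.py .4379 -.2848 .126 -173.4
```

```text
t 16.975 at [ 0.4389 -0.2849  0.1279] [-1.7998e+02  2.0000e-02 -1.7353e+02] w 0.0617 F [-0.3  0.9 -0.4]
tool shift [1.  0.2 1.9] twist -0.1 dist 2.0
```

Request:
step_arm(
  commands=[
    [[0,0,0],0],
    [[0,0,0],0],
    [[0,0,0],0],
    [[0,0,0],0],
    [[0,0,0],0],
  ],
  gripper=1,
  grip_force=40,
)

```text
time_s: 17.6
tcp_pos: [0.4386, -0.2848, 0.1276]
eef_rot: [-180.0, 0.0, -173.5]
contact_force: [-0.3, -0.1, -0.3]
gripper_width: 0.023
```

Request:
step_arm(
  commands=[
    [[0,0,-5],0],
    [[0,0,-15],0],
    [[0,0,-20],0],
    [[0,0,-25],0],
    [[0,0,-25],0],
    [[0,0,-25],0],
    [[0,0,-25],0],
    [[0,0,-20],0],
    [[0,0,-10],0],
    [[0,0,0],0],
  ],
)

```text
time_s: 18.85
tcp_pos: [0.4387, -0.2846, 0.2983]
eef_rot: [-180.0, 0.1, -173.5]
contact_force: [1.1, -0.1, -2.9]
gripper_width: 0.0231
```

```bash
python3 go.py .46 -.08 .2929 -174.5; python3 - <<'E'
from m import *
c=cap('side'); save(c,'side6.png'); cv2.imwrite('pics/side6c.png',cv2.resize(cv2.imread('pics/side6.png')[80:240,220:380],None,fx=4,fy=3.6,interpolation=cv2.INTER_CUBIC))
E
```

```text
t 18.85 at [ 0.4387 -0.2846  0.2983] [-1.7998e+02  8.0000e-02 -1.7354e+02] w 0.0231 F [ 1.1 -0.1 -2.9]
tool shift [-44.2 200.9   5.4] twist 1.0 dist 206.0
```

View pics/side6c.png

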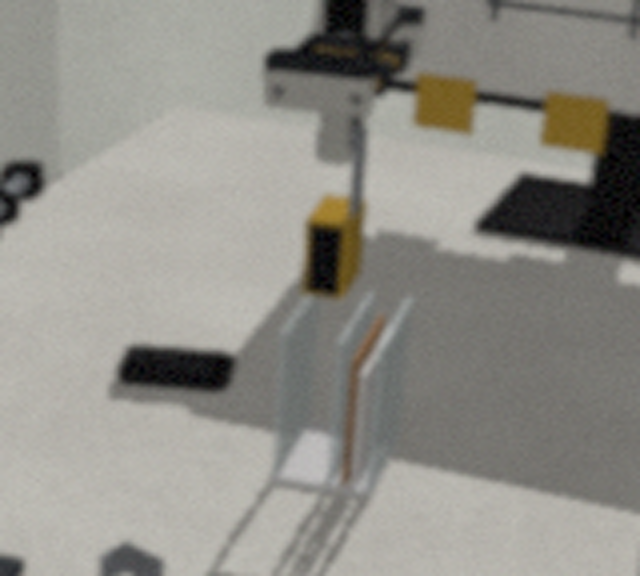

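Request:
step_arm(
  commands=[
    [[-3,12,0],0.5],
    [[-5.5,25,0],0.5],
    [[-6,27,0],0],
    [[-6,27,0],0],
    [[-6,27,0],0],
    [[-6,27,0],0],
    [[-6,27,0],0],
    [[-4,20,0],0],
    [[-1.5,9,0],0],
    [[0,0,20],0],
    [[0,0,35],0],
    [[0,0,35],0],
    [[0,0,35],0],
    [[0,0,25],0],
    [[0,0,12],0],
    [[0,0,6],0],
    [[0,0,0],0],
    [[0,0,0],0],
  ],
)

```text
time_s: 21.15
tcp_pos: [0.4634, -0.0803, 0.1304]
eef_rot: [180.0, 0.1, -174.5]
contact_force: [-0.7, 0.7, -2.1]
gripper_width: 0.0233
```

```bash
python3 go.py .46 -.08 .1216 -174.5
```

```text
t 21.15 at [ 0.4634 -0.0803  0.1304] [ 1.8000e+02  8.0000e-02 -1.7454e+02] w 0.0233 F [-0.7  0.7 -2.1]
tool shift [3.4 0.6 8.8] twist -0.0 dist 9.0
```

Request:
step_arm(
  commands=[
    [[0,0,4],0],
    [[0,0,3],0],
    [[0,0,1],0],
    [[0,0,0.7],0],
    [[0,0,0],0],
  ],
)

```text
time_s: 21.78
tcp_pos: [0.4635, -0.0805, 0.1216]
eef_rot: [-180.0, 0.1, -174.5]
contact_force: [-1.1, -1.3, 5.4]
gripper_width: 0.023
```

Request:
step_arm(
  commands=[
    [[0,0,0],0],
    [[0,0,0],0],
    [[0,0,0],0],
    [[0,0,0],0],
  ],
  gripper=0.4,
)

```text
time_s: 22.28
tcp_pos: [0.4627, -0.0803, 0.1207]
eef_rot: [180.0, -0.0, -174.5]
contact_force: [0.8, -0.0, 0.1]
gripper_width: 0.0515
```

Request:
step_arm(
  commands=[
    [[0,0,-15],0],
    [[0,0,-30],0],
    [[0,0,-35],0],
    [[0,0,-30],0],
    [[0,0,0],-9],
    [[0,0,0],-10.1],
    [[0,0,0],-10.1],
    [[0,0,0],-10.1],
    [[0,0,0],-10.1],
    [[0,0,0],-10.1],
    [[0,0,0],-10.1],
    [[0,0,0],-10.1],
    [[0,0,0],-10.1],
    [[0,0,0],0],
    [[0,0,0],0],
  ],
)

```text
time_s: 24.15
tcp_pos: [0.4627, -0.0804, 0.2308]
eef_rot: [180.0, 0.0, -85.0]
contact_force: [0.1, 0.5, 0.3]
gripper_width: 0.0525
```

```bash
python3 go.py .46 -.08 .124 -84.5; python3 - <<'E'
from bar import *
np.set_printoptions(suppress=True,precision=4)
c=cap('wrist'); save(c,'w4.png'); np.save('w4.npy',c,allow_pickle=True)
z=c['z_map'].copy(); z[212:]=0; c['z_map']=z
P,uv,col=cloud(c,(0,0,512,384)); 
k=(P[:,2]>.138)&(P[:,2]<.156)&(np.hypot(P[:,0]-.463,P[:,1]+.08)<.04); print(k.sum(),cv2.minAreaRect((P[k][:,:2]*1000).astype(np.float32)),P[k].mean(0))
S,N,Z,P,col=bar(c); k=(abs(N-.618)<.025)&(Z>.24)&(Z<.33)
for a in np.arange(-.25,.2,.01):
    j=k&(S>a)&(S<a+.01)
    if j.sum()>10: print(a.round(3),j.sum(),N[j].min(),N[j].max(),Z[j].max())
E
```

```text
t 24.15 at [ 0.4627 -0.0804  0.2308] [179.99   0.   -84.97] w 0.0525 F [0.1 0.5 0.3]
tool shift [ -0.6   2.7 106.8] twist -0.5 dist 107.0
1087 ((462.0064697265625, -80.60536193847656), (33.87732696533203, 24.643108367919922), 5.77179479598999) [ 0.4619 -0.0812  0.1448]
```

View pics/w4.png

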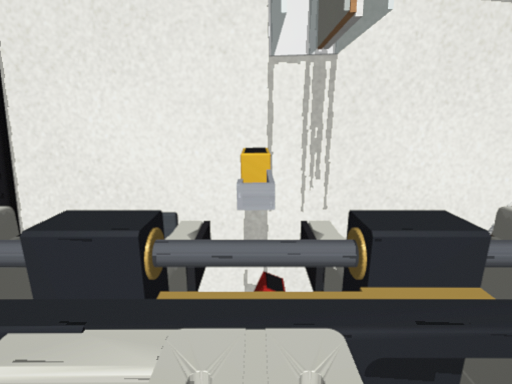

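Request:
step_arm(
  commands=[
    [[0,0.7,20],-0.4],
    [[0,0,35],0],
    [[0,0,30],0],
    [[0,0,15],0],
    [[0,0,6.5],0],
    [[0,0,0],0],
    [[0,0,0],0],
  ],
)

```text
time_s: 25.08
tcp_pos: [0.4626, -0.0803, 0.1251]
eef_rot: [-179.9, 0.0, -84.4]
contact_force: [0.6, 0.4, -0.1]
gripper_width: 0.0529
```

Request:
step_arm(
  commands=[
    [[0,0,0],0],
    [[0,0,0],0],
    [[0,0,0],0],
    [[0,0,0],0],
    [[0,0,0],0],
  ],
  gripper=1,
)

```text
time_s: 25.7
tcp_pos: [0.4624, -0.0804, 0.1246]
eef_rot: [-180.0, -0.0, -84.3]
contact_force: [-0.8, 0.8, 3.1]
gripper_width: 0.0338
```

```bash
python3 go.py .46 -.08 .124 -84.5; python3 - <<'E'
from bar import *
np.set_printoptions(suppress=True,precision=4)
for n in('top','side'):
    c=cap(n); save(c,n+'7.png')
    S,N,Z,P,col=bar(c); k=(abs(N-.617)<.022)&(Z>.22)&(Z<.33)
    for a in np.arange(-.23,.2,.02):
        j=k&(S>a)&(S<a+.02)
        if j.sum()>10: print(a.round(3),j.sum(),N[j].min(),N[j].max(),Z[j].max(),np.median(Z[j]))
E
```

```text
t 25.7 at [ 0.4624 -0.0804  0.1246] [-179.97   -0.    -84.33] w 0.0338 F [-0.8  0.8  3.1]
tool shift [-0.6  2.3  0.6] twist 0.2 dist 2.0
-0.23 28 0.6076276461265985 0.6256073574997602 0.3057238767578887 0.3010818954499713
-0.21 54 0.5988562787445048 0.6295934897332871 0.31084866541965295 0.30021371221766646
-0.19 41 0.6089132971155198 0.6229257127563251 0.3026052460805042 0.29595325217013624
-0.17 48 0.5985046303249697 0.6329727465746036 0.3041652732394895 0.29343952987959576
-0.15 53 0.5984416439041407 0.6292330392167541 0.3058455843191443 0.29126648651048725
-0.13 60 0.5980133228909371 0.6337773642362419 0.2995659858739592 0.28881449172423335
-0.11 42 0.6089967388544573 0.6223208097947835 0.2912807993345532 0.28505297618422754
-0.09 54 0.5989562211399783 0.6318884368993569 0.29375652432547095 0.28252267475210135
-0.07 46 0.6034178506497572 0.626186898395119 0.2966380745420363 0.28025704039324484
-0.05 39 0.6092145439687371 0.6233014497757313 0.2816985873566089 0.2764337237898671
-0.03 118 0.5951826440022739 0.6368923124016236 0.2878893726925418 0.27468343190963174
-0.01 78 0.595786
[... 1935 characters left out ...]
6 0.2621123121796165
0.05 33 0.6101968956408578 0.6242066296893184 0.2664073781897318 0.25887608474871293
0.07 74 0.6011874962670606 0.6352628731219392 0.2689548939261521 0.253853016257939
0.09 47 0.6006683890724354 0.631558911182792 0.26731142977594924 0.25581683922421306
0.11 61 0.601257392248528 0.6307609417526238 0.2643853430240557 0.25582938141474043
0.13 103 0.5963520204089278 0.6322978406446116 0.25875352046912936 0.25321494155583824
0.15 171 0.5972703465503651 0.6377766117562592 0.25856046891823903 0.2471493314996701
0.17 59 0.6022722979744751 0.6232363147512934 0.2578577152907384 0.2437781327186226
0.19 13 0.6107316970671177 0.6205933372407155 0.24533649263265855 0.24038225060970841
```

View pics/side7.png

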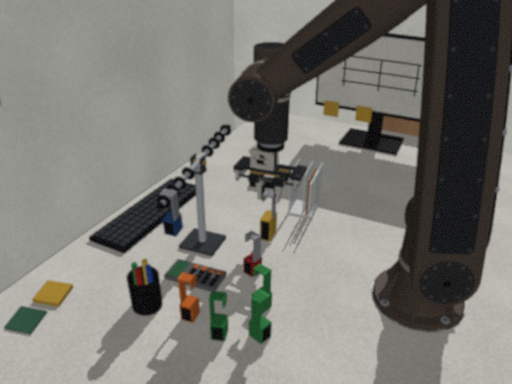

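```bash
python3 go.py .5512 -.1222 .312 -84.5
```

```text
t 25.8 at [ 0.4624 -0.0804  0.1247] [-1.7997e+02 -1.0000e-02 -8.4330e+01] w 0.0336 F [-1.   0.9  4.3]
tool shift [  50.4  -84.4 -187.3] twist 0.2 dist 212.0
```

Request:
step_arm(
  commands=[
    [[0,0,-10],0.2],
    [[0,0,-30],0],
    [[0,0,-35],0],
    [[0,0,-35],0],
    [[0,0,-35],0],
    [[0,0,-30],0],
    [[0,0,-13],0],
    [[5,-8.4,0],0],
    [[10,-16.8,0],0],
    [[10.1,-17,0],0],
    [[10.1,-17,0],0],
    [[10.1,-17,0],0],
    [[5.1,-8.2,0],0],
    [[0,0,0],0],
    [[0,0,0],0],
  ],
)

```text
time_s: 27.68
tcp_pos: [0.5506, -0.1225, 0.3123]
eef_rot: [180.0, 0.0, -84.5]
contact_force: [-0.2, -0.2, -3.3]
gripper_width: 0.0334
```

```bash
python3 go.py .6309 -.1146 .312 -84.5; python3 - <<'E'
from bar import *
np.set_printoptions(suppress=True,precision=4)
c=cap('side'); save(c,'side8.png'); cv2.imwrite('pics/side8c.png',cv2.resize(cv2.imread('pics/side8.png')[80:240,150:310],None,fx=4,fy=3.6,interpolation=cv2.INTER_CUBIC))
c=cap('wrist'); save(c,'w8.png'); z=c['z_map'].copy(); z[212:]=0; c['z_map']=z
S,N,Z,P,col=bar(c); k=(abs(N-.618)<.03)&(Z>.24)&(Z<.33)
for a in np.arange(-.25,.2,.01):
    j=k&(S>a)&(S<a+.01)
    if j.sum()>10: print(a.round(3),j.sum(),N[j].min(),N[j].max(),Z[j].max())
E
```

```text
t 27.675 at [ 0.5506 -0.1225  0.3123] [ 1.7998e+02  1.0000e-02 -8.4550e+01] w 0.0334 F [-0.2 -0.2 -3.3]
tool shift [ -0.3 -80.7   0.2] twist -0.0 dist 81.0
-0.23 101 0.6118965178400888 0.6238359136927417 0.30090605373241697
-0.22 494 0.6092171429442055 0.6265378484952785 0.3035209683642306
-0.21 387 0.6097897956193487 0.6248181459186982 0.3019416148082484
-0.2 1074 0.6003819982599394 0.636893932675574 0.30987755425613506
-0.19 141 0.6115804907264656 0.6246624118258333 0.2978459647670004
```

View pics/side8c.png

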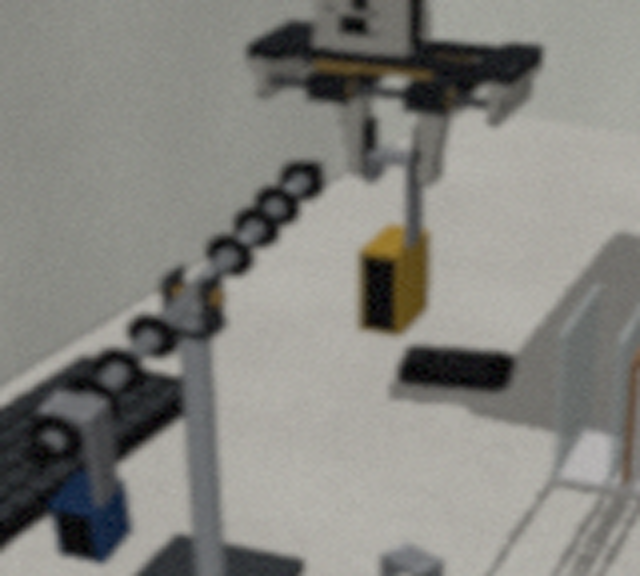

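View pics/w8.png

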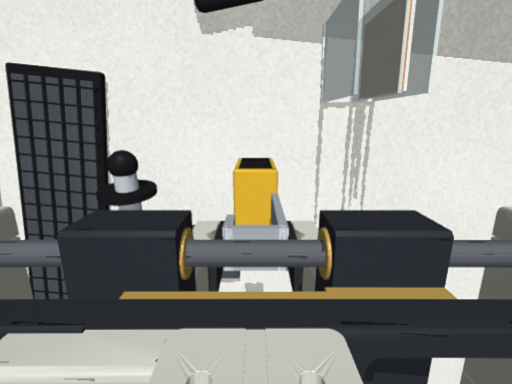

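Request:
step_arm(
  commands=[
    [[-0.3,-5,0],0],
    [[0,-15,0],0],
    [[0,-20,0],0],
    [[0,-20,0],0],
    [[0,-15,0],0],
    [[0,-6.2,0],0],
    [[0,0,0],0],
    [[0,0,0],0],
  ],
)

```text
time_s: 28.78
tcp_pos: [0.6313, -0.1146, 0.3126]
eef_rot: [-180.0, 0.0, -84.5]
contact_force: [-0.2, -0.4, -2.2]
gripper_width: 0.0335
```

```bash
python3 go.py .6315 -.1146 .312 -84.5; python3 - <<'E'
from bar import *
c=cap('side'); save(c,'side9.png'); cv2.imwrite('pics/side9c.png',cv2.resize(cv2.imread('pics/side9.png')[80:240,150:310],None,fx=4,fy=3.6,interpolation=cv2.INTER_CUBIC))
E
```

```text
t 28.775 at [ 0.6313 -0.1146  0.3126] [-179.99    0.    -84.55] w 0.0335 F [-0.2 -0.4 -2.2]
tool shift [-0.  -0.2  0.6] twist -0.0 dist 1.0
```

View pics/side9c.png

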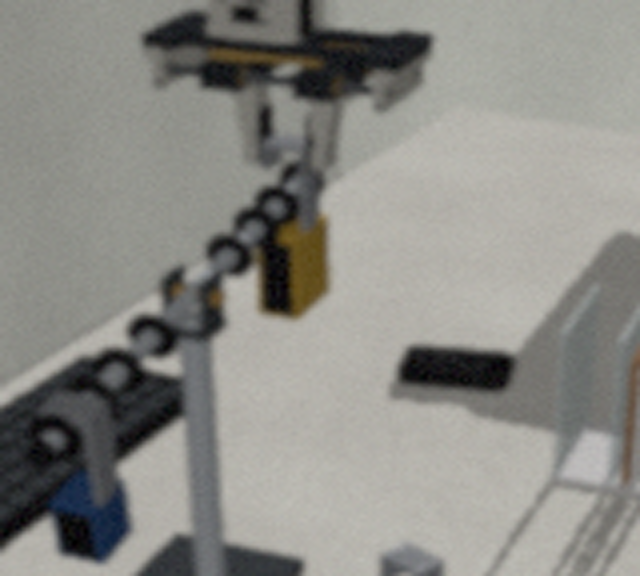

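Request:
step_arm(
  commands=[
    [[0,0,6],0],
    [[0,0,8],0],
    [[0,0,8],0],
    [[0,0,5],0],
    [[0,0,3],0],
    [[0,0,3],0],
    [[0,0,3],0],
    [[0,0,3],0],
    [[0,0,3],0],
    [[0,0,3],0],
    [[0,0,0],0],
    [[0,0,0],0],
  ],
)

```text
time_s: 30.32
tcp_pos: [0.6317, -0.1145, 0.2673]
eef_rot: [180.0, 0.0, -84.5]
contact_force: [0.3, 0.8, -1.5]
gripper_width: 0.0337
```

```bash
python3 go.py .6315 -.1146 .247 -84.5; python3 - <<'E'
from bar import *
c=cap('side'); save(c,'side10.png'); cv2.imwrite('pics/side10c.png',cv2.resize(cv2.imread('pics/side10.png')[80:240,150:310],None,fx=4,fy=3.6,interpolation=cv2.INTER_CUBIC))
E
```

```text
t 30.325 at [ 0.6317 -0.1145  0.2673] [179.99   0.   -84.54] w 0.0337 F [ 0.3  0.8 -1.5]
tool shift [ 0.1  0.2 20.3] twist -0.0 dist 20.0
```

View pics/side10c.png

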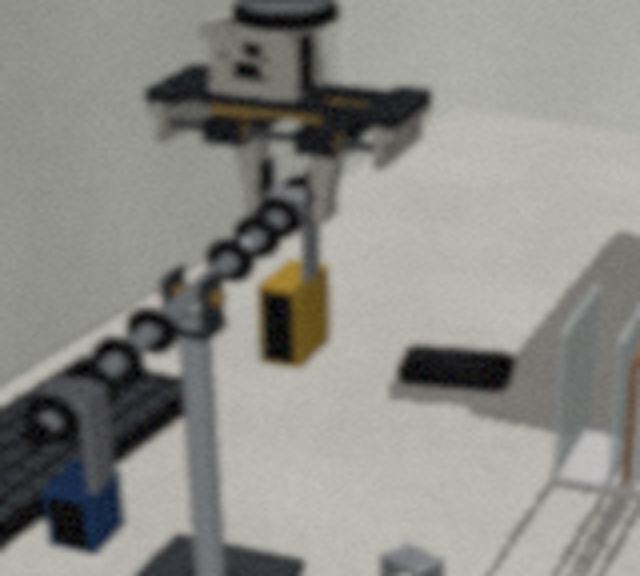

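Request:
step_arm(
  commands=[
    [[0,0,3],0],
    [[0,0,3],0],
    [[0,0,3],0],
    [[0,0,3],0],
    [[0,0,3],0],
    [[0,0,2],0],
    [[0,0,2],0],
    [[0,0,0],0],
    [[0,0,0],0],
    [[0,0,0],0],
  ],
)

```text
time_s: 31.62
tcp_pos: [0.6317, -0.1145, 0.2484]
eef_rot: [-180.0, 0.0, -84.5]
contact_force: [0.7, -0.9, -0.1]
gripper_width: 0.0337
```

```bash
python3 go.py .6315 -.1146 .247 -84.5; python3 - <<'E'
from bar import *
c=cap('side'); save(c,'side11.png'); cv2.imwrite('pics/side11c.png',cv2.resize(cv2.imread('pics/side11.png')[80:240,150:310],None,fx=4,fy=3.6,interpolation=cv2.INTER_CUBIC))
E
```

```text
t 31.625 at [ 0.6317 -0.1145  0.2484] [-180.      0.    -84.54] w 0.0337 F [ 0.7 -0.9 -0.1]
tool shift [0.1 0.2 1.4] twist -0.0 dist 1.0
```

View pics/side11c.png

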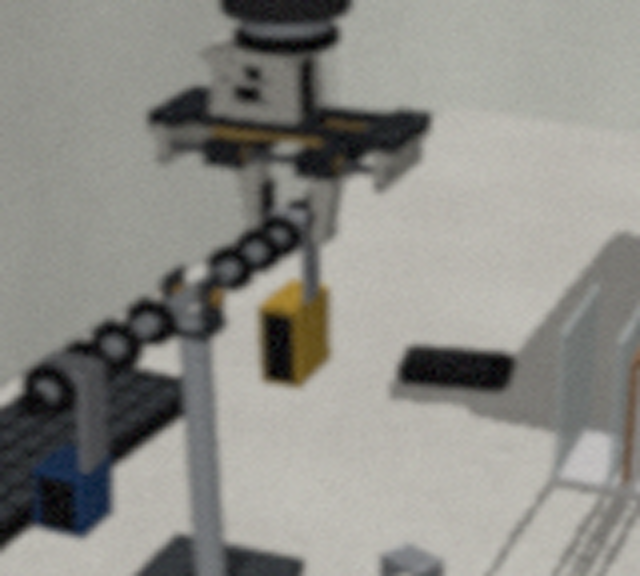

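Weight is now on the bar; release.

Request:
step_arm(
  commands=[
    [[0,0,1],0],
    [[0,0,0],0],
    [[0,0,0],0],
    [[0,0,0],0],
    [[0,0,0],0],
  ],
  gripper=0.3,
)

```text
time_s: 32.3
tcp_pos: [0.6317, -0.1145, 0.2474]
eef_rot: [-180.0, 0.0, -84.5]
contact_force: [-0.3, 0.1, -0.8]
gripper_width: 0.0611
```

Request:
step_arm(
  commands=[
    [[0,0,-10],0],
    [[0,0,-25],0],
    [[0,0,-35],0],
    [[0,0,-30],0],
    [[0,0,0],0],
  ],
)

```text
time_s: 32.92
tcp_pos: [0.6328, -0.1148, 0.3513]
eef_rot: [-179.7, -0.0, -84.5]
contact_force: [-0.4, 0.4, 1.0]
gripper_width: 0.0611
```

```bash
python3 go.py .4268 .0962 .25 -107.3; python3 - <<'E'
from bar import *
for n in('top','side'):
    c=cap(n); save(c,n+'12.png')
    S,N,Z,P,col=bar(c); k=(abs(N-.617)<.008)&(Z>.22)&(Z<.33)
    for a in np.arange(-.23,.2,.03):
        j=k&(S>a)&(S<a+.03)
        if j.sum()>10: print(a.round(3),j.sum(),np.median(Z[j]).round(4))
cv2.imwrite('pics/side12c.png',cv2.resize(cv2.imread('pics/side12.png')[80:240,150:310],None,fx=4,fy=3.6,interpolation=cv2.INTER_CUBIC))
E
```

```text
t 32.925 at [ 0.6328 -0.1148  0.3513] [-1.7967e+02 -5.0000e-02 -8.4540e+01] w 0.0611 F [-0.4  0.4  1. ]
tool shift [-229.8  185.6  100. ] twist 22.8 dist 312.0
-0.17 17 0.2662
-0.14 60 0.2669
-0.11 60 0.268
-0.08 57 0.2716
-0.05 54 0.2722
0.1 18 0.2831
0.13 64 0.2889
0.16 64 0.2866
-0.2 23 0.2671
-0.17 47 0.2654
-0.14 42 0.2656
-0.11 16 0.2642
-0.08 65 0.2676
-0.05 12 0.2686
-0.02 94 0.2434
0.01 15 0.2714
0.04 76 0.2742
0.07 63 0.2767
0.1 33 0.2856
0.13 30 0.2865
0.16 90 0.282
0.19 22 0.2781
```

View pics/side12c.png

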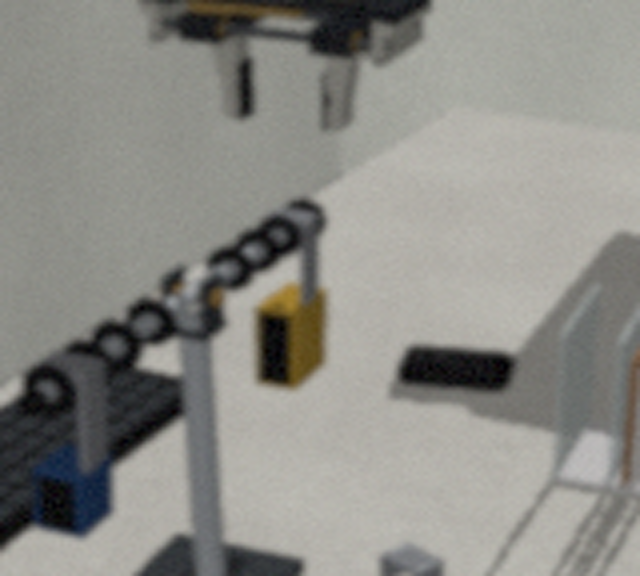

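Request:
step_arm(
  commands=[
    [[-12.8,10.6,0],0],
    [[-31,25,0],0],
    [[-31,25,0],0],
    [[-31,25,10],0],
    [[-31,25,15],0],
    [[-31,25,20],0],
    [[-31,25,25],0],
    [[-31,25,25],0],
    [[0,0,0],7.6],
    [[0,0,0],7.6],
    [[0,0,0],7.6],
    [[0,0,0],0],
    [[0,0,0],0],
  ],
  gripper=0.4,
)

```text
time_s: 34.65
tcp_pos: [0.4246, 0.0965, 0.2521]
eef_rot: [180.0, -0.0, -107.2]
contact_force: [0.5, -0.8, -0.3]
gripper_width: 0.0527
```

```bash
python3 go.py .4268 .0962 .1 -107.3; python3 - <<'E'
from m import *
c=cap('wrist'); save(c,'w13.png'); z=c['z_map'].copy(); z[212:]=0; c['z_map']=z
P,uv,col=cloud(c,(0,0,512,384)); k=(P[:,2]>.112)&(P[:,2]<.13)&(np.hypot(P[:,0]-.4268,P[:,1]-.096)<.04)
print(k.sum(),P[k].mean(0),cv2.minAreaRect((P[k][:,:2]*1000).astype(np.float32)))
E
```

```text
t 34.65 at [0.4246 0.0965 0.2521] [ 1.7998e+02 -2.0000e-02 -1.0717e+02] w 0.0527 F [ 0.5 -0.8 -0.3]
tool shift [ -0.4  -2.2 152.1] twist 0.1 dist 152.0
789 [0.42719896 0.09429027 0.12075698] ((427.30023193359375, 94.75416564941406), (24.154687881469727, 33.382476806640625), 72.54908752441406)
```

Request:
step_arm(
  commands=[
    [[0.6,-2.9,30],0.2],
    [[0,0,40],0],
    [[0,0,35],0],
    [[0,0,30],0],
    [[0,0,16],0],
    [[0,0,0],0],
    [[0,0,0],0],
  ],
)

```text
time_s: 35.58
tcp_pos: [0.4281, 0.0954, 0.102]
eef_rot: [-180.0, 0.0, -107.5]
contact_force: [0.3, -0.1, 0.7]
gripper_width: 0.0522
```

Request:
step_arm(
  commands=[
    [[0,0,0],0],
    [[0,0,0],0],
    [[0,0,0],0],
    [[0,0,0],0],
    [[0,0,0],0],
  ],
  gripper=1,
  grip_force=30,
)

```text
time_s: 36.2
tcp_pos: [0.4281, 0.0953, 0.1018]
eef_rot: [-180.0, 0.0, -107.5]
contact_force: [-0.8, -1.1, 6.2]
gripper_width: 0.0339
```

```bash
python3 go.py .5271 .1157 .295 -84.5
```

```text
t 36.2 at [0.4281 0.0953 0.1018] [-1.7996e+02  3.0000e-02 -1.0753e+02] w 0.0339 F [-0.8 -1.1  6.2]
tool shift [ -49.4  -88.4 -193.1] twist -23.0 dist 218.0
```

Request:
step_arm(
  commands=[
    [[0,0,-10],0],
    [[0,0,-30],0],
    [[0,0,-35],0],
    [[0,0,-35],0],
    [[0,0,-35],0],
    [[0,0,-32],0],
    [[0,0,-17],0],
    [[-5,-9,0],0],
    [[-9.8,-17.7,0],0],
    [[-9.9,-17.7,0],0],
    [[-9.9,-17.7,0],0],
    [[-9.9,-17.7,0],0],
    [[-4.9,-8.9,0],0],
    [[0,0,0],-7.6],
    [[0,0,0],-7.7],
    [[0,0,0],-7.7],
    [[0,0,0],0],
    [[0,0,0],0],
  ],
)

```text
time_s: 38.45
tcp_pos: [0.5272, 0.1155, 0.2952]
eef_rot: [180.0, -0.0, -84.7]
contact_force: [-0.0, 0.3, -1.0]
gripper_width: 0.0338
```

```bash
python3 go.py .6090 .1233 .295 -84.5; python3 - <<'E'
from bar import *
np.set_printoptions(suppress=True,precision=4)
c=cap('side'); save(c,'side14.png'); cv2.imwrite('pics/side14c.png',cv2.resize(cv2.imread('pics/side14.png')[100:260,130:290],None,fx=4,fy=3.6,interpolation=cv2.INTER_CUBIC))
c=cap('wrist'); save(c,'w14.png'); z=c['z_map'].copy(); z[205:]=0; c['z_map']=z
S,N,Z,P,col=bar(c); k=(abs(N-.618)<.03)&(Z>.24)&(Z<.33)
for a in np.arange(-.15,.2,.01):
    j=k&(S>a)&(S<a+.01)
    if j.sum()>10: print(a.round(3),j.sum(),N[j].min(),N[j].max(),Z[j].max())
E
```

```text
t 38.45 at [0.5272 0.1155 0.2952] [ 1.7998e+02 -1.0000e-02 -8.4710e+01] w 0.0338 F [-0.   0.3 -1. ]
tool shift [ -0.3 -82.2   0.2] twist -0.2 dist 82.0
-0.08 185 0.602065690897833 0.6355512024291284 0.2581043884572513
-0.07 407 0.6112260204996444 0.6251515085048869 0.27120632326606353
-0.06 490 0.6112048500516997 0.6248397986150821 0.27232090094404804
-0.05 479 0.6115072422111707 0.6249468064926093 0.2729234346185549
-0.04 501 0.6021405783650294 0.6345132655210398 0.2827937180363471
-0.03 1403 0.5966246119182129 0.6349745204399072 0.2838497513518711
-0.02 1466 0.5962943138492766 0.6414354637492808 0.2843780853076024
-0.01 1202 0.6016166624578704 0.6354655004022899 0.28387185074153165
0.0 392 0.6114452450674083 0.6249578584979361 0.27611681043006386
0.01 390 0.6116807537392664 0.6253629731737008 0.2763708097670419
0.02 377 0.6116749261215272 0.6250343986408284 0.2765066424961387
0.03 604 0.6009316319671885 0.6358450961373657 0.28858734427005456
0.04 549 0.6007782041469774 0.6363483587242003 0.2890156251820346
0.05 32 0.6117975853310146 0.6247270561233735 0.27708238252312567
```

View pics/side14c.png

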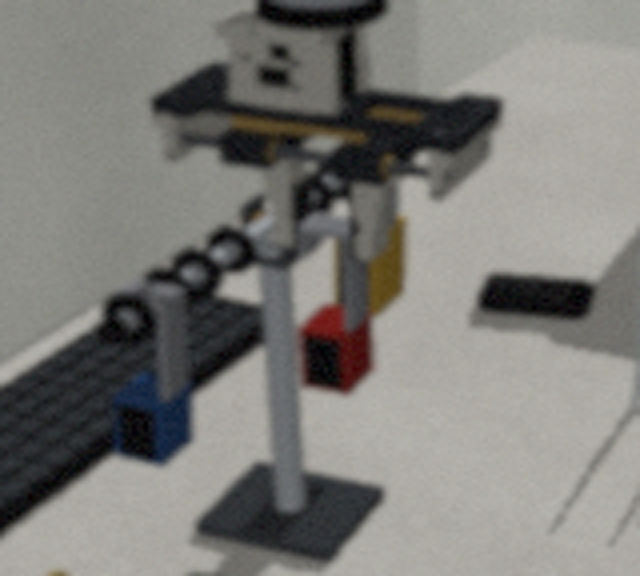

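Request:
step_arm(
  commands=[
    [[-0.3,-5,0],-0.2],
    [[0,-15,0],0],
    [[0,-20,0],0],
    [[0,-20,0],0],
    [[0,-15,0],0],
    [[0,-6.7,0],0],
    [[0,0,0],0],
    [[0,0,0],0],
  ],
)

```text
time_s: 39.55
tcp_pos: [0.6081, 0.1238, 0.2955]
eef_rot: [-180.0, 0.0, -84.3]
contact_force: [0.2, 0.4, -1.3]
gripper_width: 0.0337
```

```bash
python3 go.py .6090 .1233 .259 -84.5; python3 - <<'E'
from bar import *
c=cap('side'); save(c,'side15.png'); cv2.imwrite('pics/side15c.png',cv2.resize(cv2.imread('pics/side15.png')[100:260,130:290],None,fx=4,fy=3.6,interpolation=cv2.INTER_CUBIC))
E
```

```text
t 39.55 at [0.6081 0.1238 0.2955] [-1.800e+02  1.000e-02 -8.434e+01] w 0.0337 F [ 0.2  0.4 -1.3]
tool shift [ 0.6 -0.9 36.5] twist 0.2 dist 37.0
```

View pics/side15c.png

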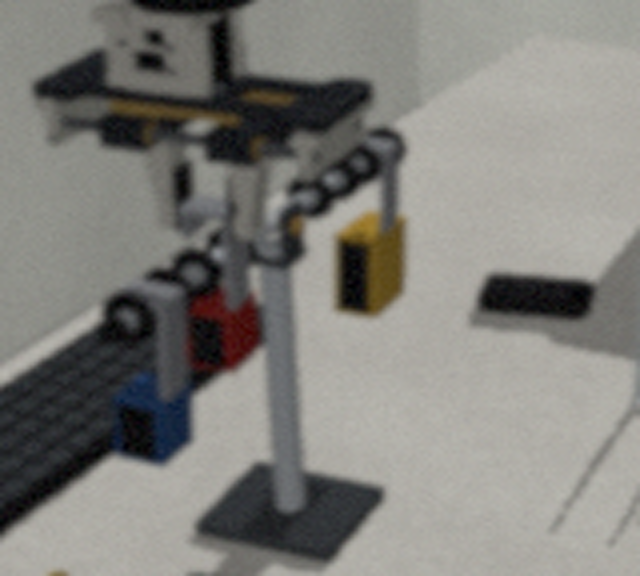

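Request:
step_arm(
  commands=[
    [[0.6,-0.9,6],0],
    [[0,0,8],0],
    [[0,0,7],0],
    [[0,0,4],0],
    [[0,0,2],0],
    [[0,0,2],0],
    [[0,0,2],0],
    [[0,0,2],0],
    [[0,0,1.5],0],
    [[0,0,1.5],0],
    [[0,0,0],0],
    [[0,0,0],0],
  ],
)

```text
time_s: 41.1
tcp_pos: [0.6094, 0.1233, 0.2594]
eef_rot: [-180.0, 0.0, -84.3]
contact_force: [-0.0, 0.9, -0.1]
gripper_width: 0.0339
```

```bash
python3 go.py .6090 .1233 .259 -84.5; python3 - <<'E'
from bar import *
c=cap('side'); save(c,'side16.png'); cv2.imwrite('pics/side16c.png',cv2.resize(cv2.imread('pics/side16.png')[100:260,130:290],None,fx=4,fy=3.6,interpolation=cv2.INTER_CUBIC))
S,N,Z,P,col=bar(c); k=(abs(N-.617)<.008)&(Z>.24)&(Z<.33)
for a in np.arange(-.23,.2,.03):
        j=k&(S>a)&(S<a+.03)
        if j.sum()>10: print(a.round(3),j.sum(),np.median(Z[j]).round(4))
E
```

```text
t 41.1 at [0.6094 0.1233 0.2594] [-179.99    0.    -84.34] w 0.0339 F [-0.   0.9 -0.1]
tool shift [0.  0.4 0.4] twist 0.2 dist 1.0
-0.2 25 0.2756
-0.02 22 0.2472
0.04 26 0.2772
0.07 68 0.274
0.1 38 0.2771
0.13 34 0.2776
0.16 90 0.2726
0.19 28 0.2689
```

View pics/side16c.png

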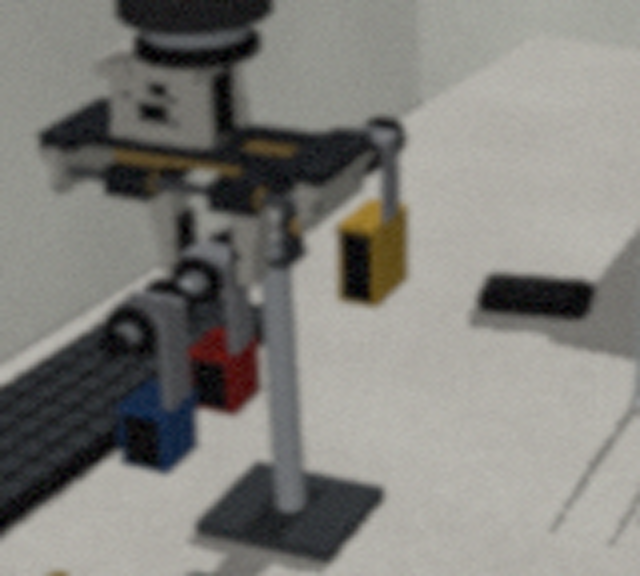

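Level and loaded; release and retreat.

Request:
step_arm(
  commands=[
    [[0,0,0],0],
    [[0,0,0],0],
    [[0,0,0],0],
    [[0,0,0],0],
    [[0,0,0],0],
  ],
  gripper=0.3,
)

```text
time_s: 41.78
tcp_pos: [0.6094, 0.1233, 0.2593]
eef_rot: [180.0, -0.0, -84.3]
contact_force: [-0.5, -0.2, 0.2]
gripper_width: 0.0612
```

Request:
step_arm(
  commands=[
    [[0,0,-10],0],
    [[0,0,-25],0],
    [[0,0,-35],0],
    [[0,0,-35],0],
    [[0,20,-10],0],
    [[0,35,0],0],
    [[0,35,0],0],
    [[0,35,0],0],
    [[0,25,0],0],
    [[0,0,0],0],
    [[0,0,0],0],
    [[0,0,0],0],
    [[0,0,0],0],
    [[0,0,0],0],
    [[0,0,0],0],
  ],
)

```text
time_s: 43.65
tcp_pos: [0.4603, 0.1085, 0.3742]
eef_rot: [180.0, -0.0, -84.4]
contact_force: [0.1, -0.1, 0.2]
gripper_width: 0.0612
```

```bash
python3 go.py .6090 .1233 .259 -84.5; python3 - <<'E'
from bar import *
for n in('top','side'):
    c=cap(n); save(c,n+'17.png')
    S,N,Z,P,col=bar(c); k=(abs(N-.617)<.022)&(Z>.277)&(Z<.3)
    # collar tops: max z per collar
    for a in (-.1965,-.154,-.117,-.0735,.0425,.086,.1225,.166):
        j=k&(abs(S-a)<.006)
        if j.sum(): print(n,a,j.sum(),np.sort(Z[j])[-4:].mean().round(4),S[j].mean().round(4))
cv2.imwrite('pics/side17c.png',cv2.resize(cv2.imread('pics/side17.png')[100:260,130:290],None,fx=4,fy=3.6,interpolation=cv2.INTER_CUBIC))
E
```

```text
t 43.65 at [0.4603 0.1085 0.3742] [ 1.7998e+02 -1.0000e-02 -8.4350e+01] w 0.0612 F [ 0.1 -0.1  0.2]
tool shift [-1.000e-01 -1.495e+02  1.151e+02] twist 0.1 dist 189.0
top -0.1965 19 0.2872 -0.1967
top -0.154 22 0.2867 -0.1527
top -0.117 17 0.2877 -0.1163
top -0.0735 16 0.2857 -0.0726
top 0.0425 13 0.2871 0.0431
side -0.1965 5 0.2792 -0.1953
side -0.154 2 0.2788 -0.1523
side -0.117 15 0.2826 -0.1158
side -0.0735 16 0.2825 -0.071
side 0.0425 20 0.2828 0.0454
side 0.086 18 0.2826 0.0889
side 0.1225 20 0.2833 0.1241
side 0.166 26 0.2832 0.1686
```

View pics/side17c.png

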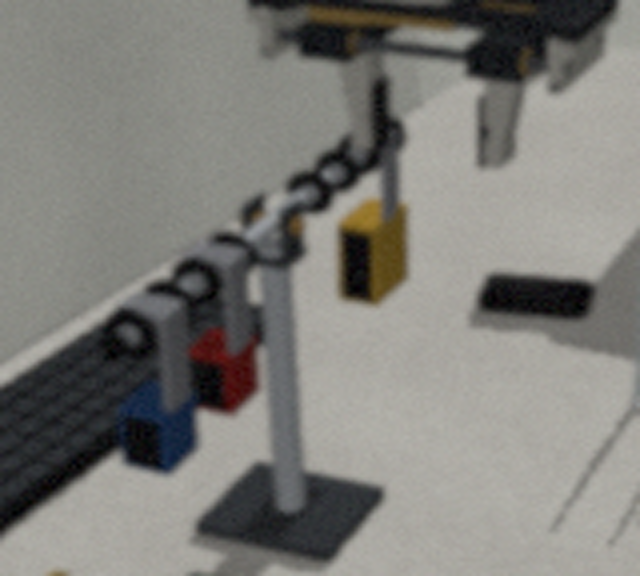

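View pics/top17.png

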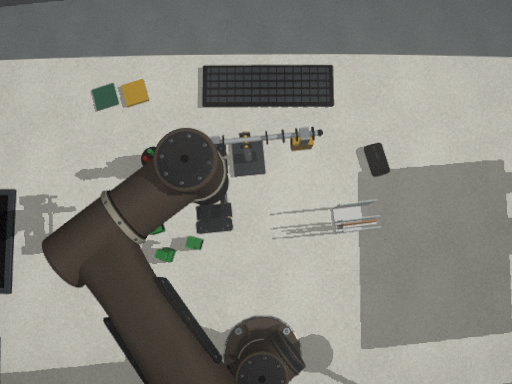

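```bash
python3 -c "
from plant import close_job; print(close_job())"
```

```text
the job is handed in; nothing more can be done
None
```

All three samples are hanging on the bar, the bar reads level, and the job is handed in at about 44 s of the 72 s allowed.

1. **Blue small sample:** hung first, at the left outer place. The bar settled at a tilt of about 0.13 rad.
2. **Large sample:** lifted out of the letter rack by its hook's side edges and stood on the desk. I re-gripped it front to back and hung it at the right outer place. The bar settled at about 0.06 rad the other way, clear of its 0.18 stop.
3. **Red small sample:** hung at the left inner place, which brought the bar back to level.

**Last checks:**
- All three hooks sit on the bar between their collars, and the gripper is open and clear of everything.
- In the last top view, the five collar tops I could measure lie between 0.286 and 0.288 m. The arm hid the three outermost collars on the left from that camera.
- In the side view six of the eight collars agree at 0.283 m. The two outermost on the right read about 4 mm lower, from only 2–5 pixels each. I took that as measurement scatter, since the top view puts the same two at 0.287 m.
- The largest force I read was about 6 N, while gripping and setting down.
- I did not measure the mouse, calculator or pen cup again. The mouse looks unmoved in the last top view, and the arm partly or wholly hid the other two. My path stayed above or clear of all three.

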